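Comb the loose dowels into the grooves of the tray

TASK

Take the rake out of its cradle, set its two feet on the tray's rails at the deck end, behind the loose dowels, and comb across the tray to beyond the last groove, feet pressed lightly on the rails all the way and never hard, so that every dowel drops flat into a groove. Move the dowels only with the rake, never with the fingers; then hang the rake upright back in its cradle, let go, and leave the things round about alone.

Things in the scene. Friction and masses are not known exactly. Their poses are not given: they have to be found in the camera images.
- tray: Shallow wooden tray fixed to the cabinet top, 124 (its x) x 252 (its y) x 27 mm. Origin: centre of its underside. Along both long sides (x = -62..-52 and +52..+62) run flat rails, tops 27 mm up; end walls at y = -126..-120 and +120..+126 are 26 mm high. Between them, from -y to +y: a flat deck with the dowels, four grooves along x, a flat landing.
- tray_deck (a point): Centre of the tray's flat deck, on its surface, 17 mm above the tray's underside, at tray y = -57.5; axes as the tray's. The deck runs from tray y = -120 to +5 and is 104 mm wide between the rails. The dowels lie on it at the start, all at tray y > -100, so there is room to set the rake down behind them.
- tray_grooves (a point): Middle of the four grooves, at ridge height, 17 mm above the tray's underside, at tray y = +40; axes as the tray's. Grooves run along the tray's x, each 12.5 mm wide, 104 long, floor 6 mm above the underside, centred at tray y = +11.5, +30.5, +49.5, +68.5, with 6.5 mm ridges between (tops 17 mm up). The last ends at y = +75; then a flat landing 17 mm up to y = +120.
- cradle: Fixed wooden stand for the rake, base 196 (its x) x 70 mm, with two upright posts at x = -77 and +77 (14 mm thick) whose upward-opening steel V blocks (mouth about 36 mm wide in y, 123 mm high) carry the rake's two pegs. Origin: centre of its underside. Free gap between the posts: 140 mm.
- cradle_grip (a point): Where the centre of the rake's wooden grip is when the rake hangs in the cradle: 155 mm above the cradle's underside, midway between the posts; axes as the cradle's.
- rake: The rake, about 0.25 kg, hanging upright in the cradle at the start. Origin on the axis of its two horizontal steel pegs (8 mm thick, to x = -92 and +92); x along pegs and comb, z up the handle. The comb is a 124 mm bar along x with a steel foot, 11 (x) x 18 (y) mm, at each end (x = -56.5, +56.5) to ride on the tray's rails, and 8 tines, 5 mm thick, in a row x = -44.5..+44.5.
- rake_pegs (a point): Same point and axes as the rake's origin. The handle is telescopic, left at another length each time and then staying put: the feet's undersides lie 78 mm below the pegs, give or take 12 mm, so feel for the rails. The tines reach 8 mm below the feet. The comb is sprung: pushed up it gives 1 mm per 3 N beyond the first 2 N or so, for 8 mm, then is solid. Over 12 N on the tray is hard.
- rake_grip (a point): Centre of the rake's wooden grip, a rounded upright block 30 (x) x 22 (y) x 60 mm, to be pinched across its 22 mm; 45 mm above the pegs; axes as the rake's.
- masking_tape: Roll of masking tape lying flat, 104 mm across, 25 high, a bystander. Origin: centre of underside.
- brush_mug: White mug, 83 x 113 x 93 mm, a bystander. Origin: centre of underside.
- oil_stick_grey: Grey oil stick, 23 x 119 x 22 mm, lying, a bystander. Origin: centre of underside.
- dowel_1: Loose beech dowel, 10.4 mm thick, 95 mm long (its y), about 12 g, lying askew on the tray's deck at the start; it may roll. Origin on its surface.
- dowel_1_mid (a point): Centre of dowel_1, on its axis; y along the dowel. 22 mm above the tray's underside while on the deck or a ridge, 11 mm when down in a groove.
- dowel_2: Loose beech dowel, 10.4 mm thick, 95 mm long (its y), about 12 g, lying askew on the tray's deck at the start; it may roll. Origin on its surface.
- dowel_2_mid (a point): Centre of dowel_2, on its axis; y along the dowel. 22 mm above the tray's underside while on the deck or a ridge, 11 mm when down in a groove.
- dowel_3: Loose beech dowel, 10.4 mm thick, 95 mm long (its y), about 12 g, lying askew on the tray's deck at the start; it may roll. Origin on its surface.
- dowel_3_mid (a point): Centre of dowel_3, on its axis; y along the dowel. 22 mm above the tray's underside while on the deck or a ridge, 11 mm when down in a groove.

How it is judged (in metres and radians):
On the way, in this order (a step that is already met when the one before it is completed fails the run):
1. the rake is pressed on the tray (over 1 N) behind the dowels, near the deck end wall (contact force between rake and tray above 1 N and y of rake_grip in the frame of tray below -0.095 m), for 0.2 s.
2. the rake still presses on the tray (over 1 N) half-way along the deck (contact force between rake and tray above 1 N and y of rake_grip in the frame of tray between -0.06 and -0.01 m), for 0.1 s.
3. the rake still presses on the tray (over 1 N) among the grooves (contact force between rake and tray above 1 N and y of rake_grip in the frame of tray between 0.02 and 0.06 m), for 0.1 s.
4. the rake presses on the tray (over 1 N) past the last groove, with all dowels down in grooves (contact force between rake and tray above 1 N and y of rake_grip in the frame of tray above 0.072 m and z of each of dowel_1_mid, dowel_2_mid, dowel_3_mid in the frame of tray below 0.0145 m and angle between the y axis of each of dowel_1_mid, dowel_2_mid, dowel_3_mid and the x axis of tray, either way round below 0.08 rad), for 0.2 s.
At the end, for the whole second after the job is handed in: All three dowels lie down in grooves (axis below 14.5 mm over the tray's underside) within 0.08 rad of the groove direction, at rest; the rake hangs in the cradle again, its grip within 12 mm of cradle_grip and upright within 0.15 rad, released and at rest (z of each of dowel_1_mid, dowel_2_mid, dowel_3_mid in the frame of tray below 0.0145 m and angle between the y axis of each of dowel_1_mid, dowel_2_mid, dowel_3_mid and the x axis of tray, either way round below 0.08 rad and distance between rake_grip and cradle_grip below 0.012 m and angle between rake_grip's own z axis and vertical below 0.15 rad and linear speed of each of rake, dowel_1, dowel_2, dowel_3 below 0.02 m/s); the robot touches nothing.
It fails at once if the rake presses on the tray with more than 12 N (contact force between rake and tray above 12 N).
It fails at once if the fingers touch a dowel (contact force between the fingers and dowel_1 above 0.3 N or contact force between the fingers and dowel_2 above 0.3 N or contact force between the fingers and dowel_3 above 0.3 N).
It fails at once if a bystander is moved by more than 20 mm (distance of any of masking_tape, brush_mug, oil_stick_grey from where it was at the start of the episode above 0.02 m).
It also fails if it takes over 64 s, if anything falls off the work surface, if the arm or the gripper's body presses on something with over 40 N, if the wrist force passes 120 N, or if a joint passes its speed limit or range.

ROBOT

A 7-joint arm with a two-finger parallel gripper is mounted at the origin on a cart in front of the work surface, level with it; the furniture and walls round the work are solid. World frame = base frame: x ahead of the robot, y to its left, z up, the work surface at z = 0. Lengths are in mm, angles in rad, forces in N, time in s.
With the tool pointing down it reaches from about 375 to 925 mm from the base axis. Payload 3.1 kg.
Tool frame: the origin (TCP) lies midway between the tips of the shut fingers; the grasp point (between the pads) lies 19 mm behind it; z points along the fingers, y is the line along which they close (so a half turn about z gives the same grasp; the last joint's range is limited). The gripper opens to 85 mm and grips with 20 to 120 N. Pads are 22 mm wide; open, the fingers measure 114 mm over their backs; the gripper's body (76 mm by 85 mm) begins 54 mm behind the grasp point. The pads swing forward as they close: fully open they stand 13 mm farther back than shut.
Start: joints at [1.021, 0.383, 0.044, 1.598, -0.018, 1.161, -0.05], TCP at [283.8, -584.773, 193.869] pointing down, gripper open.
Joint ranges: [-2.61, 2.61], [-0.41, 2.15], [-1.48, 1.57], [0, 2.5], [-1.57, 4.71], [0.05, 1.97], [-2.85, 2.85]. Speed limits (rad/s): [2.79, 2.79, 3.14, 3.14, 3.14, 3.14, 3.14].

INTERFACE

Orientations are given as a rotation vector (axis times angle).
In Python, from workcell import telemetry, imaging, job gives the robot as it stands.
- The arm moves only by the tool move_arm, never from a script. Its argument "motion" is a list of rows, each an object of numbers: "rx", "ry", "rz": the turn, a rotation vector about the tool's x, y, z in degrees; "dx", "dy", "dz": the shift along the tool's x, y, z in cm; "claw": the opening, from -1 (shut) to 1 (fully open). A call has 1 to 10 rows; each row shifts and turns the commanded pose from where the row before left it, along the tool's axes as they then stand; what a row does not reach is not made up. A row lasts 1/10 s, in which the tool goes at most 50 mm and 8.59 degrees, less where a joint would pass 70% of its speed; a pose out of reach is approached as far as the arm can. A call is refused whole if a number of a shift passes 5 or a number of a turn 8.59, either way. A call with a gripper value outside its range is refused whole. The fingers move at their own pace and stop on an object; the grip force is fixed at half the most. Time passes only in rows, so rows that do not move let the fingers close. It gives the time, the measured TCP pose, the force, the opening and the grip force at its end, in the units of the state.
- telemetry.get_obs(): the state, without advancing time (a new reading comes with each control period).
- imaging.camera(name): name is "side" or "top"; returns the picture (384x512x3 uint8, red, green, blue); there is no depth.
- imaging.get_calibration(name): a dict with "camera_matrix" (3x3 intrinsics, pixels), "world_to_cam" (4x4, takes a point from world to camera coordinates). Camera axes: x right, y down, z forward; pixel columns grow to the right and rows downward; lengths in mm; the calibration is good to about 2 mm. A picture is of the moment at which its call begins. get_calibration takes no time and is no camera call.
- job.sign_off(): hands the job in; it is judged then, once.
Trained networks look in the newest picture that a camera, given by its name, has taken for a name from the list of things; names that differ only in an ending like _2 or _b are one class to them, and where a whole thing is asked for, a point or a joint stands for the part that bears it (a point fixed in the world has none). Each returns a list of dicts, best first, with "confidence" (0 to 1); they miss things now and then, are a little off and sometimes report something else, mostly with a low value. They report only what shows in the picture. A call takes as long as a camera call.
- imaging.trace(camera, label): "region" (384x512 bool, what is visible of it) and "bbox" ([left, top, right, bottom] in pixels, round what is visible of it).
- imaging.pinpoint(camera, label): "at" ([column, row] in pixels: a listed point, or the origin of a listed thing).
The state is a dict: "time_s": time; "joint_pos": joint angles; "qd": joint speeds; "joint_torque": joint torques, N m; "ee_pos": TCP position; "orientation": TCP orientation; "force": force on the tool from outside, world axes, zero at the start; "ft_torque": the same for the moment, N m; "width": finger opening in mm; "grasp_force": force on a finger pad.
Only numpy, scipy, OpenCV 4.12 (cv2) and the standard library are available. Lean on these libraries where they do the work, as an engineer would, in place of code of your own. Each camera call takes 0.05 s, during which the arm holds its last target. There are 200 camera calls.

## Working session

There is one attempt and no reset: what is moved stays moved. The work goes in short steps, Python scripts to look and compute and a tool call to move; the robot and the scene stay as the last step left them, time stands still between calls to the robot, and variables do not carry over. Pictures are saved under pics/ and viewed, at most 10 in all, crops included, and the job is handed in when it is done.

Besides the shell and the picture viewer there is one more tool, called after ">>>" by a JSON object that holds its "name" and its "arguments". move_arm: Moves the arm, as the interface text tells. Its arguments: {"type":"object","properties":{"motion":{"type":"array","items":{"type":"object","properties":{"rx":{"type":"number"},"ry":{"type":"number"},"rz":{"type":"number"},"dx":{"type":"number"},"dy":{"type":"number"},"dz":{"type":"number"},"claw":{"type":"number"}}}}},"required":["motion"]}

```bash
mkdir -p pics; cat > h.py <<'E'
import numpy as np,cv2
from workcell import telemetry,imaging,job
from scipy.spatial.transform import Rotation as R
def cal(c):
    k=imaging.get_calibration(c);return np.array(k["camera_matrix"]),np.array(k["world_to_cam"])
def ray(c,p):
    K,T=cal(c);d=np.linalg.inv(K)@[p[0],p[1],1];Rm=T[:3,:3]
    return -Rm.T@T[:3,3],Rm.T@d
def atz(c,p,z):
    o,d=ray(c,p);return o+d*(z-o[2])/d[2]
def tri(ps):
    A=np.zeros((3,3));b=np.zeros(3)
    for c,p in ps:
        o,d=ray(c,p);d=d/np.linalg.norm(d);M=np.eye(3)-np.outer(d,d);A+=M;b+=M@o
    return np.linalg.solve(A,b)
def proj(c,X):
    K,T=cal(c);q=K@(T[:3,:3]@X+T[:3,3]);return q[:2]/q[2]
E
python3 - <<'E'
from h import *
np.set_printoptions(precision=1,suppress=True)
for c in ["top","side"]:
    im=imaging.camera(c);cv2.imwrite(f"pics/{c}0.png",im[:,:,::-1])
    print(c,ray(c,[256,192]))
P={}
for n in ["tray","tray_deck","tray_grooves","cradle","cradle_grip","rake_grip","rake_pegs","dowel_1_mid","masking_tape","brush_mug","oil_stick_grey"]:
    for c in ["top","side"]:
        r=imaging.pinpoint(c,n)
        print(n,c,[(np.array(x["at"]),round(x["confidence"],2)) for x in r[:4]])
        if r:P[n,c]=r[0]["at"]
    if (n,"top") in P and (n,"side") in P:
        X=tri([(c,P[n,c]) for c in("top","side")]);print("   ",X,[np.linalg.norm(proj(c,X)-P[n,c]) for c in("top","side")])
o=telemetry.get_obs();print(o["ee_pos"],R.from_rotvec(o["orientation"]).as_matrix(),o["force"],o["time_s"],o["width"])
E
```

```text
top (array([ 313.9,  -43. , 1286.4]), array([ 0.2,  0. , -1. ]))
side (array([  149.4, -1082.1,   622.2]), array([ 0.3,  0.9, -0.4]))
tray top [(array([268.4, 217.3]), 0.95), (array([294.1, 219.1]), 0.6), (array([369.3, 200.6]), 0.54), (array([376.7, 202.1]), 0.4)]
tray side [(array([246.8, 235.8]), 0.66)]
    [480.4 -75.8 -16.6] [np.float64(2.023655017107137), np.float64(1.8685362186657977)]
tray_deck top [(array([291.1, 219.6]), 0.65), (array([275.8, 213.1]), 0.39)]
tray_deck side [(array([246.6, 236.5]), 0.71)]
    [ 462.  -144.    24.1] [np.float64(0.4951376336542066), np.float64(0.47375610909484445)]
tray_grooves top [(array([259.8, 212.6]), 0.73)]
tray_grooves side [(array([244.4, 223.2]), 0.63)]
    [486.4 -47.   18.1] [np.float64(0.41542372125816), np.float64(0.3703169673868647)]
cradle top [(array([363.7, 212.8]), 0.74), (array([261.6, 213.4]), 0.56)]
cradle side [(array([278.7, 285.5]), 0.95)]
    [ 479.5 -377.3   -0.3] [np.float64(0.3465006185314221), np.float64(0.4041856773229615)]
cradle_grip top [(array([378. , 202.2]), 0.85)]
cradle_grip side []
rake_grip top [(array([
[... 673 characters left out ...]
([325.7, 244.6]), 0.76), (array([205.5, 196.7]), 0.61)]
    [ 705.2 -231.2   -4.6] [np.float64(1.1999710467040265), np.float64(1.2005903518950238)]
brush_mug top [(array([170. , 242.3]), 0.86)]
brush_mug side [(array([202.5, 197.3]), 0.6)]
    [398.4 234.4   7.5] [np.float64(0.17022092289999277), np.float64(0.12814078552500557)]
oil_stick_grey top [(array([193.6, 239.5]), 0.8), (array([274. , 212.7]), 0.59), (array([373.3, 201.3]), 0.42)]
oil_stick_grey side [(array([209.8, 204.7]), 0.51)]
    [408.8 160.9   5.7] [np.float64(0.8455219438193943), np.float64(0.6653761207843372)]
[ 283.8 -584.8  193.9] [[ 0.9  0.4  0. ]
 [ 0.4 -0.9  0. ]
 [ 0.  -0.  -1. ]] [-0.1 -0.3 -0.3] 1.2 85.62360543506053
```

```bash
python3 - <<'E'
import cv2
a=cv2.imread("pics/top0.png")[150:290,225:425];cv2.imwrite("pics/topc.png",cv2.resize(a,(800,560),interpolation=cv2.INTER_CUBIC))
a=cv2.imread("pics/side0.png")[170:320,180:380];cv2.imwrite("pics/sidec.png",cv2.resize(a,(800,600),interpolation=cv2.INTER_CUBIC))
E
```

```text
(no output)
```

View pics/topc.png

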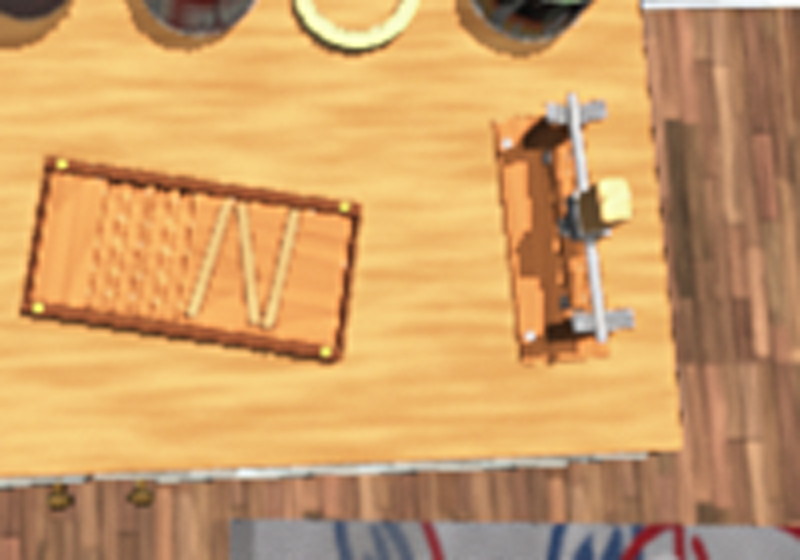

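View pics/sidec.png

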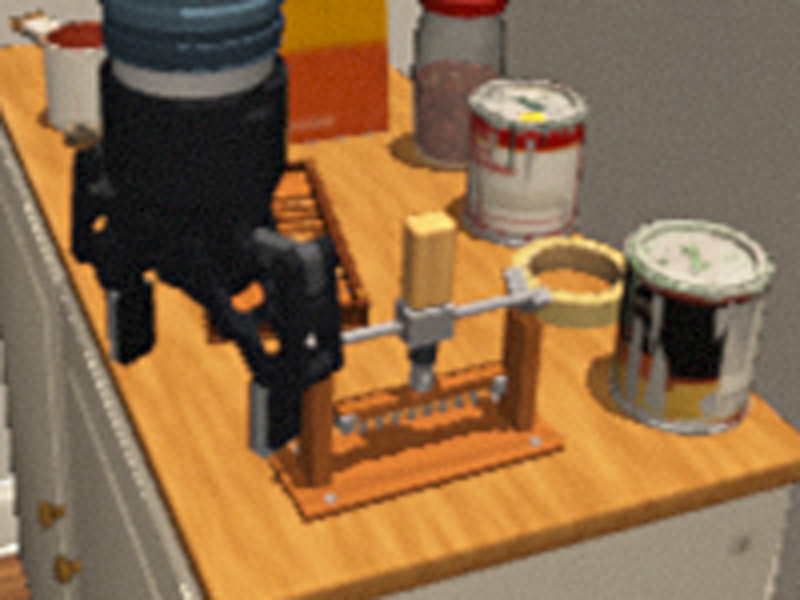

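```bash
python3 - <<'E'
from h import *
np.set_printoptions(precision=1,suppress=True)
f=lambda p:np.array(p)/4+[224.6,149.6]
cs=[atz("top",f(p),27) for p in[(48,157),(360,206),(340,362),(22,317)]]
c=np.mean(cs,0);yv=(cs[0]+cs[3]-cs[1]-cs[2])/2;xv=(cs[0]+cs[1]-cs[2]-cs[3])/2
print("tray",c,np.linalg.norm(xv),np.linalg.norm(yv),"yaw from y",np.degrees(np.arctan2(-yv[0],yv[1])),np.degrees(np.arctan2(xv[1],xv[0])))
a=[atz("top",f(p),110) for p in[(573,95),(602,340)]]
v=a[0]-a[1];print("pegs",np.mean(a,0),np.linalg.norm(v),np.degrees(np.arctan2(v[1],v[0])))
b=[atz("top",f(p),185) for p in[(613,202)]];print("griptop",b)
o=telemetry.get_obs();r=R.from_rotvec(o["orientation"]).as_matrix();print(np.degrees(np.arctan2(r[1,0],r[0,0])),r[:,2])
s=lambda p:np.array(p)/4+[179.6,169.6]
# cradle base: corners near side
for p in[(307,522),(562,443)]: print(atz("side",s(p),0))
print("sidepegR",atz("side",s((545,297)),110),"grip ctr",atz("side",s((427,262)),155))
E
```

```text
tray [477.1 -86.6  27. ] 125.0088944212733 247.43462992419012 yaw from y -9.669425009347592 -9.639579110776427
pegs [ 493.1 -373.4  110. ] 181.63804778522038 2.6651003645685094
griptop [array([ 490.9, -370.7,  185. ])]
25.890957316263343 [ 0.  0. -1.]
[ 400.9 -412.2    0. ]
[ 596.5 -394.8    0. ]
sidepegR [ 583.8 -374.7  110. ] grip ctr [ 493.7 -375.4  155. ]
```

>>> {"name": "move_arm", "arguments": {"motion": [{"rz": 7.3,"dz": -1.5,"claw": 1},{"rz": 7.3,"dz": -1.5,"claw": 1},{"rz": 7.3,"dz": -1.5,"claw": 1},{"dx": 3.2,"dy": -2.8},{"dx": 3.2,"dy": -2.8},{"dx": 3.2,"dy": -2.8},{"dx": 3.2,"dy": -2.8},{"dx": 3.2,"dy": -2.8},{"dx": 3.2,"dy": -2.8},{"dx": 3.2,"dy": -2.8}]}}

```text
validation failed for argument at $.mo...
```

```bash
cat >> h.py <<'E'
def st(goal=None,yaw=None):
    o=telemetry.get_obs();r=R.from_rotvec(o["orientation"]).as_matrix()
    y=np.degrees(np.arctan2(r[1,0],r[0,0]))
    print("t",round(o["time_s"],2),"pos",np.round(o["ee_pos"],1),"yaw",round(y,2),"z",np.round(r[:,2],3),"F",np.round(o["force"],2),"T",np.round(o["ft_torque"],2),"w",round(o["width"],1),o["grasp_force"])
    if goal is not None: print("  tool shift cm",np.round(r.T@(np.array(goal)-o["ee_pos"])/10,2), "rz", None if yaw is None else round(y-yaw,2))
E
python3 -c "
from h import *
st([493.5,-373,238],4)"
```

```text
t 1.2 pos [ 283.8 -584.8  193.9] yaw 25.89 z [ 0.  0. -1.] F [-0.12 -0.35 -0.31] T [-0.03 -0.01  0.03] w 85.6 0.0
  tool shift cm [28.11 -9.9  -4.41] rz 21.89
```

>>> {"name": "move_arm", "arguments": {"motion": [{"dx": 0,"dy": 0,"dz": -1.5,"rx": 0,"ry": 0,"rz": 7.3,"claw": 1},{"dx": 0,"dy": 0,"dz": -1.5,"rx": 0,"ry": 0,"rz": 7.3,"claw": 1},{"dx": 0,"dy": 0,"dz": -1.5,"rx": 0,"ry": 0,"rz": 7.3,"claw": 1},{"dx": 3.2,"dy": -2.8,"dz": 0,"rx": 0,"ry": 0,"rz": 0,"claw": 1},{"dx": 3.2,"dy": -2.8,"dz": 0,"rx": 0,"ry": 0,"rz": 0,"claw": 1},{"dx": 3.2,"dy": -2.8,"dz": 0,"rx": 0,"ry": 0,"rz": 0,"claw": 1},{"dx": 3.2,"dy": -2.8,"dz": 0,"rx": 0,"ry": 0,"rz": 0,"claw": 1},{"dx": 3.2,"dy": -2.8,"dz": 0,"rx": 0,"ry": 0,"rz": 0,"claw": 1},{"dx": 3.2,"dy": -2.8,"dz": 0,"rx": 0,"ry": 0,"rz": 0,"claw": 1},{"dx": 3.2,"dy": -2.8,"dz": 0,"rx": 0,"ry": 0,"rz": 0,"claw": 1}]}}

```text
time_s: 2.2
ee_pos: [494.7, -372.4, 239.1]
orientation: [3.139, 0.109, 0.001]
force: [0.3, 0.0, 1.1]
width: 85.3
grasp_force: 0.0
```

```bash
python3 - <<'E'
from h import *
st([493.5,-373,238],4)
a=imaging.camera("side")[140:290,180:380];cv2.imwrite("pics/s1.png",cv2.resize(a[:,:,::-1],(800,600),interpolation=cv2.INTER_CUBIC))
E
```

```text
t 2.2 pos [ 494.7 -372.4  239.1] yaw 3.98 z [ 0. -0. -1.] F [0.35 0.02 1.11] T [-0.04 -0.07 -0.07] w 85.3 0.0
  tool shift cm [-0.12  0.05  0.11] rz -0.02
```

View pics/s1.png

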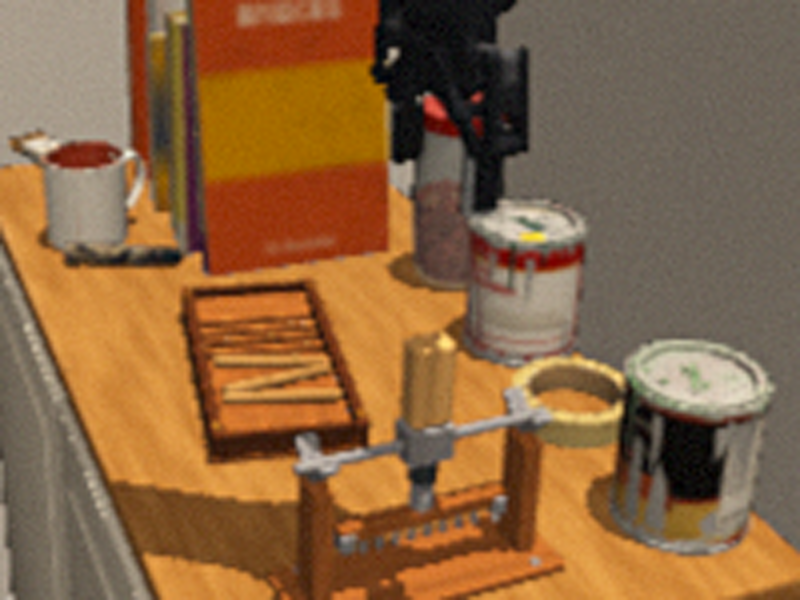

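```bash
python3 - <<'E'
from h import *
np.set_printoptions(precision=1,suppress=True)
st()
s=lambda p:(p-[179.6,139.6])*4
for X in [(494.7,-372.4,252),(494.7,-372.4,239),(494,-373,185),(494,-373,110),(477,-86.6,27)]:
    print(X,s(proj("side",np.array(X))),(proj("top",np.array(X))-[224.6,149.6])*4)
a=imaging.camera("top")[150:290,225:425];cv2.imwrite("pics/t1.png",cv2.resize(a[:,:,::-1],(800,560),interpolation=cv2.INTER_CUBIC))
E
```

```text
t 2.25 pos [ 502.7 -362.7  239.1] yaw 4.73 z [ 0.  0. -1.] F [ 4.8  5.4 -0.2] T [ 0.4 -0.4  0.1] w 85.6 0.0
(494.7, -372.4, 252) [434.2 243.3] [644.7 179.1]
(494.7, -372.4, 239) [433.1 262.2] [638.7 182.6]
(494, -373, 185) [428.2 339.2] [616.  197.4]
(494, -373, 110) [422.6 439.3] [586.6 214.5]
(477, -86.6, 27) [261.6 348.6] [192.3 259.9]
```

View pics/t1.png

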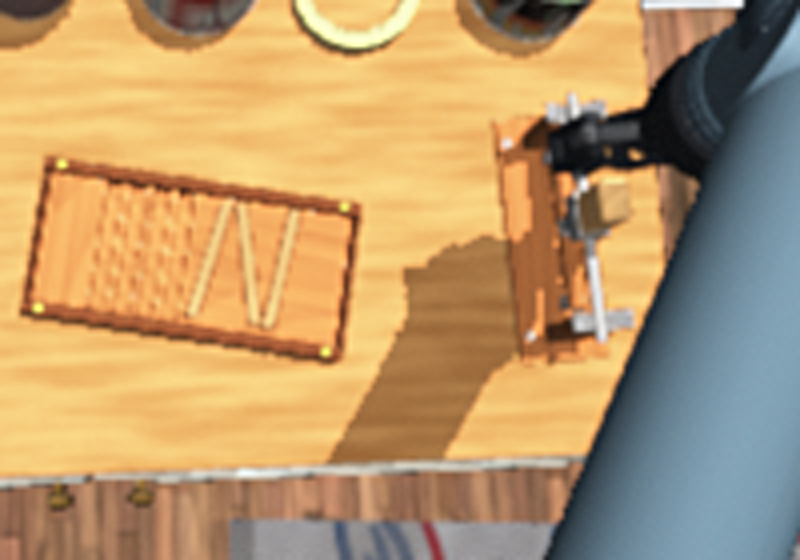

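>>> {"name": "move_arm", "arguments": {"motion": [{"dx": 0,"dy": 0,"dz": 0,"rx": 0,"ry": 0,"rz": 0,"claw": 1},{"dx": 0,"dy": 0,"dz": 0,"rx": 0,"ry": 0,"rz": 0,"claw": 1},{"dx": 0,"dy": 0,"dz": 0,"rx": 0,"ry": 0,"rz": 0,"claw": 1}]}}

```text
time_s: 2.6
ee_pos: [492.0, -375.7, 238.9]
orientation: [3.139, 0.104, -0.001]
force: [0.2, -0.3, -0.2]
width: 85.4
grasp_force: 0.0
```

```bash
python3 - <<'E'
from h import *
st([493.5,-373,160],4)
im=imaging.camera("top")
a=im[150:290,225:425];cv2.imwrite("pics/t2.png",cv2.resize(a[:,:,::-1],(800,560),interpolation=cv2.INTER_CUBIC))
st()
E
```

```text
t 2.6 pos [ 492.  -375.7  238.9] yaw 3.78 z [-0.001 -0.001 -1.   ] F [ 0.17 -0.29 -0.22] T [-0.03 -0.02 -0.04] w 85.4 0.0
  tool shift cm [ 0.17 -0.27  7.89] rz -0.22
t 2.65 pos [ 492.1 -375.6  238.9] yaw 3.78 z [-0.001 -0.001 -1.   ] F [-0.97  0.52 -0.33] T [ 0.01 -0.02  0.03] w 85.5 0.0
```

View pics/t2.png

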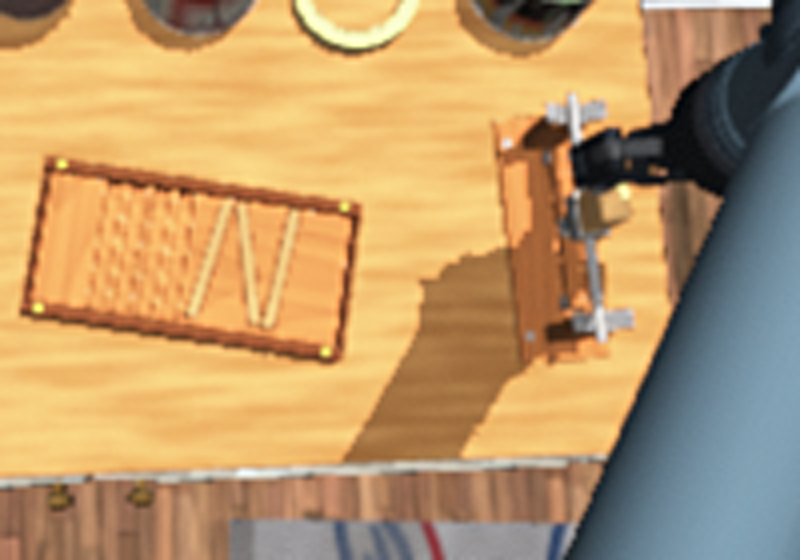

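>>> {"name": "move_arm", "arguments": {"motion": [{"dx": 0.15,"dy": -0.25,"dz": 1,"rx": 0,"ry": 0,"rz": 0,"claw": 1},{"dx": 0,"dy": 0,"dz": 2,"rx": 0,"ry": 0,"rz": 0,"claw": 1},{"dx": 0,"dy": 0,"dz": 2,"rx": 0,"ry": 0,"rz": 0,"claw": 1},{"dx": 0,"dy": 0,"dz": 2,"rx": 0,"ry": 0,"rz": 0,"claw": 1},{"dx": 0,"dy": 0,"dz": 2,"rx": 0,"ry": 0,"rz": 0,"claw": 1},{"dx": 0,"dy": 0,"dz": 1,"rx": 0,"ry": 0,"rz": 0,"claw": 1},{"dx": 0,"dy": 0,"dz": 0,"rx": 0,"ry": 0,"rz": 0,"claw": 1},{"dx": 0,"dy": 0,"dz": 0,"rx": 0,"ry": 0,"rz": 0,"claw": 1}]}}

```text
time_s: 3.45
ee_pos: [495.1, -371.4, 139.2]
orientation: [3.139, 0.109, 0.001]
force: [-0.0, -0.3, 0.5]
width: 85.3
grasp_force: 0.0
```

```bash
python3 - <<'E'
from h import *
st([493.5,-373,138],4)
a=imaging.camera("side")[170:320,180:380];cv2.imwrite("pics/s3.png",cv2.resize(a[:,:,::-1],(800,600),interpolation=cv2.INTER_CUBIC))
E
```

```text
t 3.45 pos [ 495.1 -371.4  139.2] yaw 3.97 z [ 0. -0. -1.] F [-0.02 -0.28  0.46] T [ 0.03 -0.03 -0.02] w 85.3 0.0
  tool shift cm [-0.17  0.15  0.12] rz -0.03
```

View pics/s3.png

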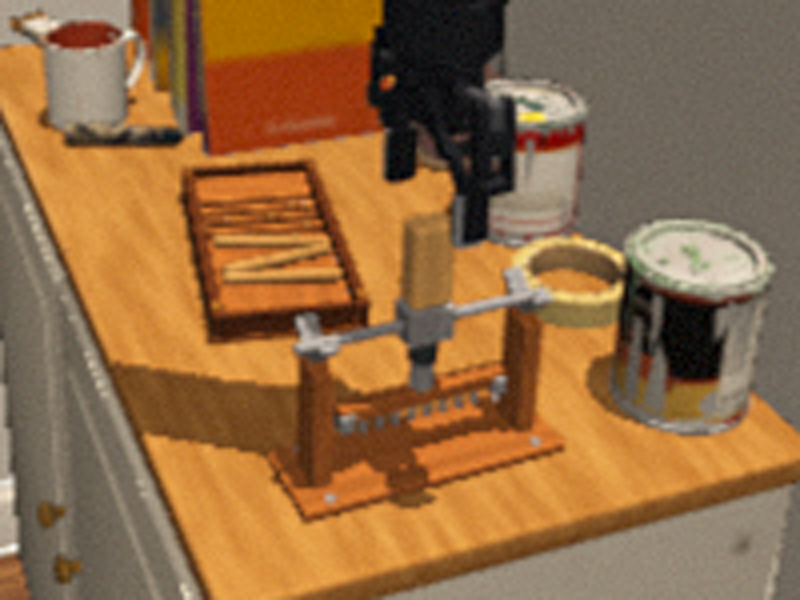

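```bash
python3 - <<'E'
from h import *
np.set_printoptions(precision=1,suppress=True)
st()
for X in [(498,-414,152),(492,-328,152)]:
    print((proj("side",np.array(X))-[179.6,169.6])*4)
# triangulate rake grip top in both images assuming earlier picks
print(tri([("side",np.array((430,215))/4+[179.6,169.6]),("top",np.array((613,187))/4+[224.6,149.6])]))
# finger hypothesised positions at z=152
for p in[(400,180),(470,243)]: print(atz("side",np.array(p)/4+[179.6,169.6],152))
E
```

```text
t 3.5 pos [ 495.6 -371.7  139.9] yaw 3.97 z [ 0. -0. -1.] F [-0.2 -0.3  0.6] T [ 0.1 -0.  -0. ] w 85.6 0.0
[458.8 295.6]
[395.4 231.6]
[ 498.9 -370.2  186.3]
[ 524.6 -260.3  152. ]
[ 533.  -357.7  152. ]
```

```bash
python3 - <<'E'
from h import *
np.set_printoptions(precision=1,suppress=True)
S=lambda X,o:(proj("side",np.array(X))-o)*4
print("start tips expected side0")
c,s=np.cos(np.radians(25.9)),np.sin(np.radians(25.9))
for k in(43,-43):print(S((283.8+s*k,-584.8-c*k,207),[179.6,169.6]))
im=imaging.camera("top");a=im[150:260,300:440]
b=cv2.resize(a[:,:,::-1],(560,440),interpolation=cv2.INTER_CUBIC)
for k,z in((57,152),(57,180),(-57,152),(43,152),(-43,152)):
    q=(proj("top",np.array((495.6+.07*k,-371.7-k,z)))-[299.6,149.6])*4;print(k,z,q);cv2.circle(b,tuple(int(v) for v in q),3,(0,0,255),-1)
cv2.imwrite("pics/t4.png",b)
E
```

```text
start tips expected side0
[266.2 512.3]
[138.7 424.6]
57 152 [380.5 195.9]
57 180 [393.7 189.1]
-57 152 [220.5 210.1]
43 152 [360.9 197.7]
-43 152 [240.2 208.4]
```

View pics/t4.png

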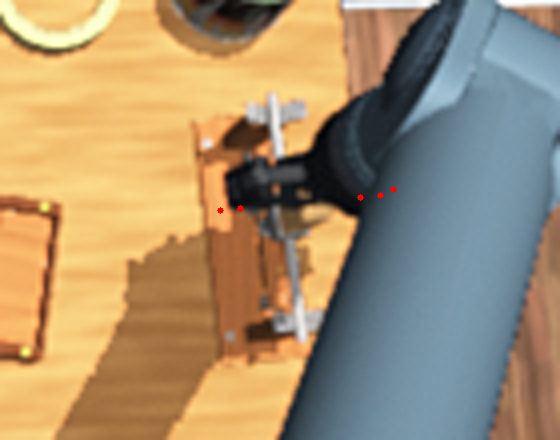

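>>> {"name": "move_arm", "arguments": {"motion": [{"dx": 0,"dy": 0,"dz": 1,"rx": 0,"ry": 0,"rz": 0,"claw": 1},{"dx": 0,"dy": 0,"dz": 0.9,"rx": 0,"ry": 0,"rz": 0,"claw": 1},{"dx": 0,"dy": 0,"dz": 0,"rx": 0,"ry": 0,"rz": 0,"claw": 1},{"dx": 0,"dy": 0,"dz": 0,"rx": 0,"ry": 0,"rz": 0,"claw": 0},{"dx": 0,"dy": 0,"dz": 0,"rx": 0,"ry": 0,"rz": 0,"claw": -0.3},{"dx": 0,"dy": 0,"dz": 0,"rx": 0,"ry": 0,"rz": 0,"claw": -0.35},{"dx": 0,"dy": 0,"dz": 0,"rx": 0,"ry": 0,"rz": 0,"claw": -0.35},{"dx": 0,"dy": 0,"dz": 0,"rx": 0,"ry": 0,"rz": 0,"claw": -0.35}]}}

```text
time_s: 4.35
ee_pos: [495.1, -371.2, 120.2]
orientation: [3.139, 0.109, 0.001]
force: [0.6, -1.0, 0.9]
width: 27.9
grasp_force: 0.0
```

```bash
python3 - <<'E'
from h import *
np.set_printoptions(precision=1,suppress=True)
st()
a=imaging.camera("side")[190:290,220:340][:,:,::-1]
b=cv2.resize(a,(400,333),interpolation=cv2.INTER_CUBIC)
a=imaging.camera("top")[170:250,330:430][:,:,::-1]
b2=cv2.resize(a,(400,320),interpolation=cv2.INTER_CUBIC);b2=np.vstack([b2,np.zeros((13,400,3),np.uint8)])
cv2.imwrite("pics/b5.png",np.hstack([b,b2]))
E
```

```text
t 4.35 pos [ 495.1 -371.2  120.2] yaw 3.99 z [ 0. -0. -1.] F [ 0.6 -1.   0.8] T [ 0.  0. -0.] w 27.9 0.0
```

View pics/b5.png

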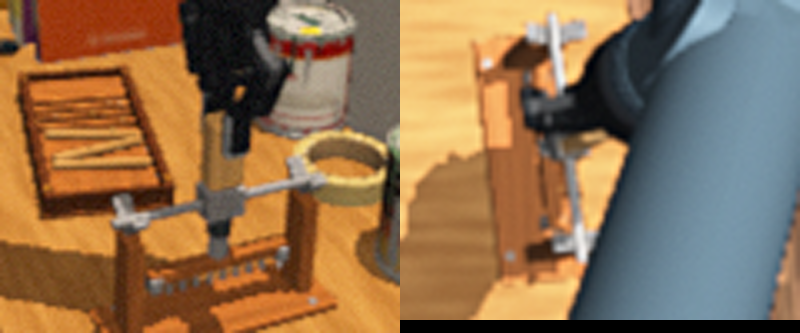

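>>> {"name": "move_arm", "arguments": {"motion": [{"dx": -0.5,"dy": 0,"dz": 0,"rx": 0,"ry": 0,"rz": 0,"claw": -0.25},{"dx": -0.5,"dy": 0,"dz": 0.4,"rx": 0,"ry": 0,"rz": 0,"claw": -0.25},{"dx": 0,"dy": 0,"dz": 0.4,"rx": 0,"ry": 0,"rz": 0,"claw": -0.25},{"dx": 0,"dy": 0,"dz": 0.4,"rx": 0,"ry": 0,"rz": 0,"claw": -0.25},{"dx": 0,"dy": 0,"dz": 0,"rx": 0,"ry": 0,"rz": 0,"claw": -0.25},{"dx": 0,"dy": 0,"dz": 0,"rx": 0,"ry": 0,"rz": 0,"claw": -0.25}]}}

```text
time_s: 5.05
ee_pos: [485.0, -371.6, 107.6]
orientation: [-3.139, -0.11, 0.0]
force: [0.4, 0.8, 0.1]
width: 32.0
grasp_force: 0.0
```

```bash
python3 - <<'E'
from h import *
st()
E
```

```text
t 5.05 pos [ 485.  -371.6  107.6] yaw 4.0 z [-0.  0. -1.] F [0.44 0.83 0.14] T [0.02 0.04 0.03] w 32.0 0.0
```

>>> {"name": "move_arm", "arguments": {"motion": [{"dx": 0,"dy": 0,"dz": 0.5,"rx": 0,"ry": 0,"rz": 0,"claw": -0.25},{"dx": 0,"dy": 0,"dz": 0.4,"rx": 0,"ry": 0,"rz": 0,"claw": -0.25},{"dx": 0,"dy": 0,"dz": 0,"rx": 0,"ry": 0,"rz": 0,"claw": -0.3},{"dx": 0,"dy": 0,"dz": 0,"rx": 0,"ry": 0,"rz": 0,"claw": -0.35},{"dx": 0,"dy": 0,"dz": 0,"rx": 0,"ry": 0,"rz": 0,"claw": -0.4},{"dx": 0,"dy": 0,"dz": 0,"rx": 0,"ry": 0,"rz": 0,"claw": -0.45}]}}

```text
time_s: 5.65
ee_pos: [485.1, -372.2, 99.2]
orientation: [3.139, 0.109, 0.001]
force: [0.7, -0.6, -0.4]
width: 23.7
grasp_force: 0.6
```

```bash
python3 - <<'E'
from h import *
st()
a=imaging.camera("side")[190:290,220:340][:,:,::-1]
b=cv2.resize(a,(720,600),interpolation=cv2.INTER_CUBIC)
cv2.imwrite("pics/s6.png",b)
E
```

```text
t 5.65 pos [ 485.1 -372.2   99.2] yaw 3.97 z [ 0.001 -0.001 -1.   ] F [ 0.69 -0.59 -0.45] T [-0.13 -0.02  0.  ] w 23.7 0.6120823894020333
```

View pics/s6.png

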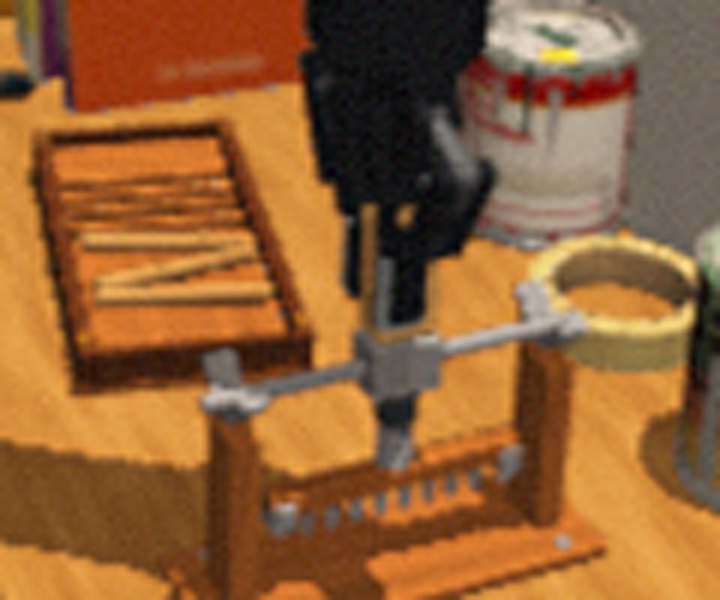

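>>> {"name": "move_arm", "arguments": {"motion": [{"dx": 0,"dy": 0,"dz": 0,"rx": 0,"ry": 0,"rz": 0,"claw": -1},{"dx": 0,"dy": 0,"dz": 0,"rx": 0,"ry": 0,"rz": 0,"claw": -1},{"dx": 0,"dy": 0,"dz": 0,"rx": 0,"ry": 0,"rz": 0,"claw": -1},{"dx": 0,"dy": 0,"dz": 0,"rx": 0,"ry": 0,"rz": 0,"claw": -1},{"dx": 0,"dy": 0,"dz": 0,"rx": 0,"ry": 0,"rz": 0,"claw": -1}]}}

```text
time_s: 6.2
ee_pos: [485.2, -373.0, 99.5]
orientation: [3.138, 0.108, 0.002]
force: [-0.6, -2.1, 2.7]
width: 21.0
grasp_force: 58.7
```

```bash
cat >> h.py <<'E'
def pp(names):
    for c in("top","side"): imaging.camera(c)
    for n in names:
        P={}
        for c in("top","side"):
            r=imaging.pinpoint(c,n)
            if r:P[c]=r[0]["at"];print(n,c,np.round(r[0]["at"],1),round(r[0]["confidence"],2))
        if len(P)==2:
            X=tri(list(P.items()));print("   tri",np.round(X,1),[round(np.linalg.norm(proj(c,X)-P[c]),1) for c in P])
E
python3 - <<'E'
from h import *
st()
pp(["rake_pegs","rake_grip"])
E
```

```text
t 6.2 pos [ 485.2 -373.    99.5] yaw 3.94 z [ 0.001 -0.002 -1.   ] F [-0.65 -2.12  2.72] T [-0.75 -0.07 -0.26] w 21.0 58.72498691082001
rake_pegs top [368.5 205.4] 0.89
rake_pegs side [281.7 250.8] 0.68
   tri [ 488.  -366.1  102.9] [np.float64(0.3), np.float64(0.3)]
rake_grip top [376.1 202.3] 0.63
rake_grip side [243.8 222.9] 0.63
   tri [ 435.7 -349.2  199.9] [np.float64(17.6), np.float64(18.7)]
```

>>> {"name": "move_arm", "arguments": {"motion": [{"dx": 0,"dy": 0,"dz": -0.5,"rx": 0,"ry": 0,"rz": 0,"claw": -1},{"dx": 0,"dy": 0,"dz": -1,"rx": 0,"ry": 0,"rz": 0,"claw": -1},{"dx": 0,"dy": 0,"dz": -1,"rx": 0,"ry": 0,"rz": 0,"claw": -1},{"dx": 0,"dy": 0,"dz": -1.5,"rx": 0,"ry": 0,"rz": 0,"claw": -1},{"dx": 0,"dy": 0,"dz": -1.5,"rx": 0,"ry": 0,"rz": 0,"claw": -1},{"dx": 0,"dy": 0,"dz": -0.5,"rx": 0,"ry": 0,"rz": 0,"claw": -1},{"dx": 0,"dy": 0,"dz": 0,"rx": 0,"ry": 0,"rz": 0,"claw": -1},{"dx": 0,"dy": 0,"dz": 0,"rx": 0,"ry": 0,"rz": 0,"claw": -1}]}}

```text
time_s: 7.3
ee_pos: [484.7, -371.6, 158.8]
orientation: [-3.139, -0.109, 0.0]
force: [0.5, 0.0, -2.9]
width: 21.2
grasp_force: 58.2
```

```bash
python3 - <<'E'
from h import *
# goal: rake displacement to tray y=-106
st([485.2-34.9,-373+180.4,159.5],-9.65)
pp(["rake_pegs"])
E
```

```text
t 7.3 pos [ 484.7 -371.6  158.8] yaw 3.98 z [-0.  0. -1.] F [ 0.54  0.02 -2.89] T [-0.01  0.06  0.04] w 21.2 58.22081923484802
  tool shift cm [ -2.19 -18.09  -0.06] rz 13.63
rake_pegs top [372.5 199.9] 0.58
rake_pegs side [283.  231.9] 0.74
   tri [ 493.1 -362.6  158.2] [np.float64(1.1), np.float64(1.2)]
```

>>> {"name": "move_arm", "arguments": {"motion": [{"dx": -0.1,"dy": -1,"dz": 0,"rx": 0,"ry": 0,"rz": 0,"claw": -1},{"dx": -0.4,"dy": -3,"dz": 0,"rx": 0,"ry": 0,"rz": 0,"claw": -1},{"dx": -0.4,"dy": -3.3,"dz": 0,"rx": 0,"ry": 0,"rz": 0,"claw": -1},{"dx": -0.4,"dy": -3.3,"dz": 0,"rx": 0,"ry": 0,"rz": 0,"claw": -1},{"dx": -0.4,"dy": -3.3,"dz": 0,"rx": 0,"ry": 0,"rz": 0,"claw": -1},{"dx": -0.4,"dy": -3,"dz": 0,"rx": 0,"ry": 0,"rz": 0,"claw": -1},{"dx": -0.1,"dy": -1.2,"dz": 0,"rx": 0,"ry": 0,"rz": 4,"claw": -1},{"dx": 0,"dy": 0,"dz": 0,"rx": 0,"ry": 0,"rz": 6,"claw": -1},{"dx": 0,"dy": 0,"dz": 0,"rx": 0,"ry": 0,"rz": 3.6,"claw": -1},{"dx": 0,"dy": 0,"dz": 0,"rx": 0,"ry": 0,"rz": 0,"claw": -1}]}}

```text
time_s: 8.5
ee_pos: [450.1, -191.7, 158.8]
orientation: [-3.13, 0.261, 0.001]
force: [0.3, 0.5, -1.9]
width: 21.7
grasp_force: 58.4
```

>>> {"name": "move_arm", "arguments": {"motion": [{"dx": 0,"dy": 0,"dz": 0,"rx": 0,"ry": 0,"rz": 0,"claw": -1},{"dx": 0,"dy": 0,"dz": 0,"rx": 0,"ry": 0,"rz": 0,"claw": -1},{"dx": 0,"dy": 0,"dz": 0,"rx": 0,"ry": 0,"rz": 0,"claw": -1}]}}

```text
time_s: 8.8
ee_pos: [450.4, -192.7, 158.8]
orientation: [-3.13, 0.263, 0.0]
force: [0.5, -0.9, -3.1]
width: 21.5
grasp_force: 58.4
```

```bash
python3 - <<'E'
from h import *
st([450.3,-192.6,159.5],-9.65)
pp(["rake_pegs","tray_deck"])
for c in("top","side"):
    im=imaging.camera(c);cv2.imwrite(f"pics/{c}7.png",im[:,:,::-1])
    r=imaging.trace(c,"rake");print(c,[(x["bbox"],round(x["confidence"],2)) for x in r[:2]])
    if r: np.save(f"rake_{c}.npy",r[0]["region"])
a=cv2.imread("pics/top7.png")[160:260,240:360];b=cv2.imread("pics/side7.png")[160:260,200:320]
f=lambda a:cv2.resize(a,(400,333),interpolation=cv2.INTER_CUBIC)
cv2.imwrite("pics/b7.png",np.hstack([f(a),f(b)]))
E
```

```text
t 8.8 pos [ 450.4 -192.7  158.8] yaw -9.6 z [-0.  0. -1.] F [ 0.47 -0.91 -3.11] T [ 0.   -0.03 -0.03] w 21.5 58.434587717056274
  tool shift cm [-0.01 -0.01 -0.07] rz 0.05
rake_pegs top [377.7 200.7] 0.2
rake_pegs side [247.2 204.7] 0.93
   tri [ 440.  -341.4  244.8] [np.float64(15.6), np.float64(16.1)]
tray_deck top [295.1 220.2] 0.67
tray_deck side [243.3 238.3] 0.9
   tri [ 453.6 -154.7   26.2] [np.float64(1.5), np.float64(1.4)]
top [([286.4, 199.1, 296.5, 232.0], 0.67)]
side [([223.4, 185.6, 277.2, 227.2], 0.96)]
```

View pics/b7.png

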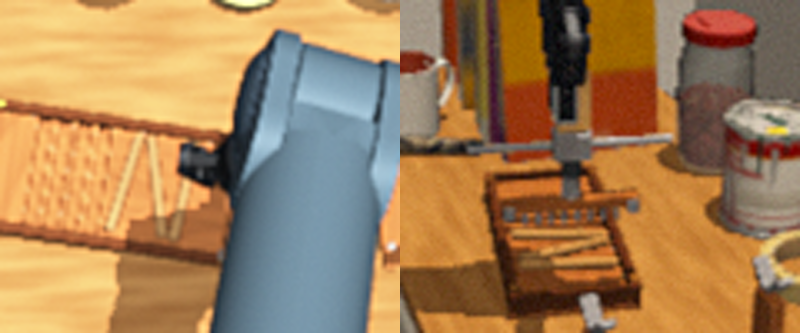

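```bash
python3 - <<'E'
from h import *
np.set_printoptions(precision=0,suppress=True)
P=np.array([459.3,-191.1,170]);x=np.array([.9858,-.1676,0])
s=400/120
for n,X in [("pegR",P+92*x),("pegL",P-92*x),("centre",P),("gripbase",P+[0,0,15])]:
    print(n,"side",(proj("side",X)-[199.6,159.6])*s,"top",(proj("top",X)-[239.6,159.6])*s+[0,0])
E
```

```text
pegR side [270. 135.] top [256.  72.]
pegL side [ 66. 149.] top [228. 290.]
centre side [169. 142.] top [242. 180.]
gripbase side [169. 127.] top [245. 177.]
```

>>> {"name": "move_arm", "arguments": {"motion": [{"dx": 0,"dy": 0,"dz": 0.5,"rx": 0,"ry": 0,"rz": 0,"claw": -1},{"dx": 0,"dy": 0,"dz": 1,"rx": 0,"ry": 0,"rz": 0,"claw": -1},{"dx": 0,"dy": 0,"dz": 1.2,"rx": 0,"ry": 0,"rz": 0,"claw": -1},{"dx": 0,"dy": 0,"dz": 1,"rx": 0,"ry": 0,"rz": 0,"claw": -1},{"dx": 0,"dy": 0,"dz": 0.6,"rx": 0,"ry": 0,"rz": 0,"claw": -1},{"dx": 0,"dy": 0,"dz": 0.3,"rx": 0,"ry": 0,"rz": 0,"claw": -1},{"dx": 0,"dy": 0,"dz": 0,"rx": 0,"ry": 0,"rz": 0,"claw": -1},{"dx": 0,"dy": 0,"dz": 0,"rx": 0,"ry": 0,"rz": 0,"claw": -1},{"dx": 0,"dy": 0,"dz": 0,"rx": 0,"ry": 0,"rz": 0,"claw": -1}]}}

```text
time_s: 10.2
ee_pos: [451.0, -192.9, 113.4]
orientation: [3.13, -0.263, 0.002]
force: [-0.3, 0.1, -2.8]
width: 21.4
grasp_force: 58.5
```

```bash
python3 - <<'E'
from h import *
st([450.3,-192.6,110],-9.65)
imaging.camera("side")
r=imaging.trace("side","rake");print([(x["bbox"],round(x["confidence"],2)) for x in r[:2]])
r=imaging.pinpoint("side","rake_pegs");print(r[:1])
st()
E
```

```text
t 10.2 pos [ 451.  -192.9  113.4] yaw -9.61 z [ 0.001 -0.    -1.   ] F [-0.31  0.14 -2.75] T [-0.01  0.06 -0.03] w 21.4 58.52051317691803
  tool shift cm [-0.08 -0.02  0.34] rz 0.04
[([231.0, 202.4, 272.5, 238.9], 0.8)]
[{'at': [246.5, 217.7], 'confidence': 0.69}]
t 10.35 pos [ 450.8 -192.9  113.3] yaw -9.61 z [ 0.001 -0.    -1.   ] F [-0.16 -0.19 -3.22] T [ 0.01  0.02 -0.02] w 21.3 58.519710302352905
```

Baseline about -2.9. Feel down in small steps.

>>> {"name": "move_arm", "arguments": {"motion": [{"dx": 0,"dy": 0,"dz": 0.2,"rx": 0,"ry": 0,"rz": 0,"claw": -1},{"dx": 0,"dy": 0,"dz": 0.2,"rx": 0,"ry": 0,"rz": 0,"claw": -1},{"dx": 0,"dy": 0,"dz": 0.1,"rx": 0,"ry": 0,"rz": 0,"claw": -1},{"dx": 0,"dy": 0,"dz": 0,"rx": 0,"ry": 0,"rz": 0,"claw": -1}]}}

```text
time_s: 10.75
ee_pos: [450.1, -192.6, 107.5]
orientation: [-3.13, 0.263, 0.001]
force: [-0.3, -0.6, -2.0]
width: 21.4
grasp_force: 58.5
```

>>> {"name": "move_arm", "arguments": {"motion": [{"dx": 0,"dy": 0,"dz": 0.15,"rx": 0,"ry": 0,"rz": 0,"claw": -1},{"dx": 0,"dy": 0,"dz": 0.1,"rx": 0,"ry": 0,"rz": 0,"claw": -1},{"dx": 0,"dy": 0,"dz": 0,"rx": 0,"ry": 0,"rz": 0,"claw": -1}]}}

```text
time_s: 11.05
ee_pos: [450.3, -192.7, 105.2]
orientation: [-3.13, 0.263, 0.001]
force: [-0.4, -0.1, -2.0]
width: 21.5
grasp_force: 58.5
```

>>> {"name": "move_arm", "arguments": {"motion": [{"dx": 0,"dy": 0,"dz": 0.15,"rx": 0,"ry": 0,"rz": 0,"claw": -1},{"dx": 0,"dy": 0,"dz": 0.1,"rx": 0,"ry": 0,"rz": 0,"claw": -1},{"dx": 0,"dy": 0,"dz": 0,"rx": 0,"ry": 0,"rz": 0,"claw": -1}]}}

```text
time_s: 11.35
ee_pos: [450.2, -192.7, 102.7]
orientation: [-3.13, 0.263, 0.001]
force: [-0.2, -1.4, -2.7]
width: 21.4
grasp_force: 58.5
```

>>> {"name": "move_arm", "arguments": {"motion": [{"dx": 0,"dy": 0,"dz": 0.1,"rx": 0,"ry": 0,"rz": 0,"claw": -1},{"dx": 0,"dy": 0,"dz": 0.1,"rx": 0,"ry": 0,"rz": 0,"claw": -1},{"dx": 0,"dy": 0,"dz": 0,"rx": 0,"ry": 0,"rz": 0,"claw": -1}]}}

```text
time_s: 11.65
ee_pos: [450.3, -192.7, 100.7]
orientation: [-3.13, 0.263, 0.001]
force: [0.1, -0.2, -3.1]
width: 21.5
grasp_force: 58.5
```

>>> {"name": "move_arm", "arguments": {"motion": [{"dx": 0,"dy": 0,"dz": 0.1,"rx": 0,"ry": 0,"rz": 0,"claw": -1},{"dx": 0,"dy": 0,"dz": 0.1,"rx": 0,"ry": 0,"rz": 0,"claw": -1},{"dx": 0,"dy": 0,"dz": 0,"rx": 0,"ry": 0,"rz": 0,"claw": -1}]}}

```text
time_s: 11.95
ee_pos: [450.3, -192.7, 98.7]
orientation: [-3.13, 0.263, 0.001]
force: [0.2, -0.1, -1.7]
width: 21.6
grasp_force: 58.5
```

>>> {"name": "move_arm", "arguments": {"motion": [{"dx": 0,"dy": 0,"dz": 0.15,"rx": 0,"ry": 0,"rz": 0,"claw": -1},{"dx": 0,"dy": 0,"dz": 0,"rx": 0,"ry": 0,"rz": 0,"claw": -1}]}}

```text
time_s: 12.15
ee_pos: [450.2, -192.7, 97.2]
orientation: [-3.13, 0.263, 0.001]
force: [0.2, -0.8, -3.0]
width: 21.3
grasp_force: 58.5
```

>>> {"name": "move_arm", "arguments": {"motion": [{"dx": 0,"dy": 0,"dz": 0.2,"rx": 0,"ry": 0,"rz": 0,"claw": -1},{"dx": 0,"dy": 0,"dz": 0,"rx": 0,"ry": 0,"rz": 0,"claw": -1}]}}

```text
time_s: 12.35
ee_pos: [450.2, -192.7, 95.1]
orientation: [-3.13, 0.263, 0.001]
force: [0.5, 0.3, -2.3]
width: 21.6
grasp_force: 58.5
```

>>> {"name": "move_arm", "arguments": {"motion": [{"dx": 0,"dy": 0,"dz": 0.2,"rx": 0,"ry": 0,"rz": 0,"claw": -1},{"dx": 0,"dy": 0,"dz": 0,"rx": 0,"ry": 0,"rz": 0,"claw": -1}]}}

```text
time_s: 12.55
ee_pos: [450.2, -192.7, 93.1]
orientation: [-3.13, 0.263, 0.001]
force: [0.7, 0.2, -3.8]
width: 21.4
grasp_force: 58.5
```

>>> {"name": "move_arm", "arguments": {"motion": [{"dx": 0,"dy": 0,"dz": 0.2,"rx": 0,"ry": 0,"rz": 0,"claw": -1},{"dx": 0,"dy": 0,"dz": 0,"rx": 0,"ry": 0,"rz": 0,"claw": -1}]}}

```text
time_s: 12.75
ee_pos: [450.2, -192.7, 91.1]
orientation: [-3.13, 0.263, 0.001]
force: [-0.4, 1.1, -2.6]
width: 21.2
grasp_force: 58.5
```

>>> {"name": "move_arm", "arguments": {"motion": [{"dx": 0,"dy": 0,"dz": 0.2,"rx": 0,"ry": 0,"rz": 0,"claw": -1},{"dx": 0,"dy": 0,"dz": 0,"rx": 0,"ry": 0,"rz": 0,"claw": -1}]}}

```text
time_s: 12.95
ee_pos: [450.2, -192.6, 89.1]
orientation: [-3.13, 0.263, 0.001]
force: [0.1, -0.9, -3.3]
width: 21.0
grasp_force: 58.5
```

>>> {"name": "move_arm", "arguments": {"motion": [{"dx": 0,"dy": 0,"dz": 0.2,"rx": 0,"ry": 0,"rz": 0,"claw": -1},{"dx": 0,"dy": 0,"dz": 0,"rx": 0,"ry": 0,"rz": 0,"claw": -1}]}}

```text
time_s: 13.15
ee_pos: [450.2, -192.6, 87.1]
orientation: [-3.13, 0.263, 0.001]
force: [0.2, -0.4, -2.5]
width: 21.3
grasp_force: 58.5
```

>>> {"name": "move_arm", "arguments": {"motion": [{"dx": 0,"dy": 0,"dz": 0.2,"rx": 0,"ry": 0,"rz": 0,"claw": -1},{"dx": 0,"dy": 0,"dz": 0,"rx": 0,"ry": 0,"rz": 0,"claw": -1}]}}

```text
time_s: 13.35
ee_pos: [450.5, -192.9, 85.8]
orientation: [3.13, -0.263, -0.0]
force: [-1.6, 0.0, 2.5]
width: 21.3
grasp_force: 59.1
```

```bash
python3 - <<'E'
from h import *
st()
imaging.camera("side")
r=imaging.trace("side","rake");print([(x["bbox"],round(x["confidence"],2)) for x in r[:2]])
# predicted foot rows on rails
x=np.array([.9858,-.1676,0]);P=np.array([459.3,-191.1,0])
for z in(27,30,35,45): print(z,[np.round(proj("side",P+k*x+[0,0,z]),1) for k in(-62,62)])
E
```

```text
t 13.35 pos [ 450.5 -192.9   85.8] yaw -9.62 z [-0. -0. -1.] F [-1.65  0.05  2.5 ] T [ 0.16  0.4  -0.03] w 21.3 59.08944010734558
[([223.1, 209.4, 277.6, 245.4], 0.62)]
27 [array([230.3, 245. ]), array([269.4, 241.7])]
30 [array([230.3, 244.2]), array([269.4, 240.9])]
35 [array([230.3, 242.8]), array([269.5, 239.5])]
45 [array([230.2, 240.1]), array([269.6, 236.8])]
```

>>> {"name": "move_arm", "arguments": {"motion": [{"dx": 0,"dy": 0,"dz": 0,"rx": 0,"ry": 0,"rz": 0,"claw": -1},{"dx": 0,"dy": 0,"dz": 0,"rx": 0,"ry": 0,"rz": 0,"claw": -1},{"dx": 0,"dy": 0,"dz": 0,"rx": 0,"ry": 0,"rz": 0,"claw": -1}]}}

```text
time_s: 13.75
ee_pos: [450.5, -192.9, 85.6]
orientation: [3.13, -0.263, 0.0]
force: [-2.3, -0.0, 2.3]
width: 21.2
grasp_force: 59.1
```

```bash
python3 -c "
from h import *
st([450.5,-192.9,85.5],-9.65)"
```

```text
t 13.75 pos [ 450.5 -192.9   85.6] yaw -9.62 z [ 0. -0. -1.] F [-2.26 -0.04  2.26] T [0.04 0.37 0.02] w 21.2 59.11531448364258
  tool shift cm [0.   0.   0.01] rz 0.03
```

>>> {"name": "move_arm", "arguments": {"motion": [{"dx": 0,"dy": -0.1,"dz": 0,"rx": 0,"ry": 0,"rz": 0,"claw": -1},{"dx": 0,"dy": -0.2,"dz": 0,"rx": 0,"ry": 0,"rz": 0,"claw": -1},{"dx": 0,"dy": -0.2,"dz": 0,"rx": 0,"ry": 0,"rz": 0,"claw": -1},{"dx": 0,"dy": -0.2,"dz": 0,"rx": 0,"ry": 0,"rz": 0,"claw": -1},{"dx": 0,"dy": -0.2,"dz": 0,"rx": 0,"ry": 0,"rz": 0,"claw": -1},{"dx": 0,"dy": -0.2,"dz": 0,"rx": 0,"ry": 0,"rz": 0,"claw": -1}]}}

```text
time_s: 14.35
ee_pos: [453.1, -182.3, 85.8]
orientation: [3.13, -0.263, 0.003]
force: [0.5, -3.0, 3.7]
width: 21.2
grasp_force: 59.6
```

```bash
python3 -c "
from h import *
st([450.5,-192.9,85.5],-9.65)"
```

```text
t 14.35 pos [ 453.1 -182.3   85.8] yaw -9.61 z [ 0.002 -0.001 -1.   ] F [ 0.51 -3.04  3.7 ] T [-1.05  0.06 -0.05] w 21.2 59.60066378116608
  tool shift cm [-0.08  1.09  0.03] rz 0.04
```

>>> {"name": "move_arm", "arguments": {"motion": [{"dx": 0,"dy": -0.25,"dz": -0.05,"rx": 0,"ry": 0,"rz": 0,"claw": -1},{"dx": 0,"dy": -0.25,"dz": 0,"rx": 0,"ry": 0,"rz": 0,"claw": -1},{"dx": 0,"dy": -0.25,"dz": 0,"rx": 0,"ry": 0,"rz": 0,"claw": -1},{"dx": 0,"dy": -0.25,"dz": 0,"rx": 0,"ry": 0,"rz": 0,"claw": -1},{"dx": 0,"dy": -0.25,"dz": 0,"rx": 0,"ry": 0,"rz": 0,"claw": -1},{"dx": 0,"dy": -0.25,"dz": 0,"rx": 0,"ry": 0,"rz": 0,"claw": -1},{"dx": 0,"dy": -0.25,"dz": 0,"rx": 0,"ry": 0,"rz": 0,"claw": -1},{"dx": 0,"dy": -0.25,"dz": 0,"rx": 0,"ry": 0,"rz": 0,"claw": -1}]}}

```text
time_s: 15.15
ee_pos: [455.6, -161.9, 85.9]
orientation: [-3.13, 0.263, 0.0]
force: [-0.1, -2.9, 1.0]
width: 21.3
grasp_force: 59.6
```

```bash
python3 -c "
from h import *
st([450.5,-192.9,85.5],-9.65)"
```

```text
t 15.15 pos [ 455.6 -161.9   85.9] yaw -9.61 z [-0.  0. -1.] F [-0.13 -2.87  0.99] T [-0.84  0.02  0.02] w 21.3 59.61354196071625
  tool shift cm [0.02 3.14 0.04] rz 0.04
```

>>> {"name": "move_arm", "arguments": {"motion": [{"dx": 0,"dy": -0.25,"dz": 0.03,"rx": 0,"ry": 0,"rz": 0,"claw": -1},{"dx": 0,"dy": -0.25,"dz": 0,"rx": 0,"ry": 0,"rz": 0,"claw": -1},{"dx": 0,"dy": -0.25,"dz": 0,"rx": 0,"ry": 0,"rz": 0,"claw": -1},{"dx": 0,"dy": -0.25,"dz": 0,"rx": 0,"ry": 0,"rz": 0,"claw": -1},{"dx": 0,"dy": -0.25,"dz": 0,"rx": 0,"ry": 0,"rz": 0,"claw": -1},{"dx": 0,"dy": -0.25,"dz": 0,"rx": 0,"ry": 0,"rz": 0,"claw": -1},{"dx": 0,"dy": -0.25,"dz": 0,"rx": 0,"ry": 0,"rz": 0,"claw": -1},{"dx": 0,"dy": -0.25,"dz": 0,"rx": 0,"ry": 0,"rz": 0,"claw": -1},{"dx": 0,"dy": -0.25,"dz": 0,"rx": 0,"ry": 0,"rz": 0,"claw": -1},{"dx": 0,"dy": -0.25,"dz": 0,"rx": 0,"ry": 0,"rz": 0,"claw": -1}]}}

```text
time_s: 16.15
ee_pos: [459.7, -137.4, 85.6]
orientation: [3.13, -0.263, -0.0]
force: [-0.5, -4.2, 3.1]
width: 21.2
grasp_force: 59.8
```

```bash
python3 -c "
from h import *
st([450.5,-192.9,85.5],-9.65)"
```

```text
t 16.15 pos [ 459.7 -137.4   85.6] yaw -9.61 z [-0. -0. -1.] F [-0.51 -4.17  3.06] T [-1.12  0.14 -0.02] w 21.2 59.816211462020874
  tool shift cm [0.02 5.63 0.01] rz 0.04
```

>>> {"name": "move_arm", "arguments": {"motion": [{"dx": 0,"dy": -0.25,"dz": -0.02,"rx": 0,"ry": 0,"rz": 0,"claw": -1},{"dx": 0,"dy": -0.25,"dz": 0,"rx": 0,"ry": 0,"rz": 0,"claw": -1},{"dx": 0,"dy": -0.25,"dz": 0,"rx": 0,"ry": 0,"rz": 0,"claw": -1},{"dx": 0,"dy": -0.25,"dz": 0,"rx": 0,"ry": 0,"rz": 0,"claw": -1},{"dx": 0,"dy": -0.25,"dz": 0,"rx": 0,"ry": 0,"rz": 0,"claw": -1},{"dx": 0,"dy": -0.25,"dz": 0,"rx": 0,"ry": 0,"rz": 0,"claw": -1},{"dx": 0,"dy": -0.25,"dz": 0,"rx": 0,"ry": 0,"rz": 0,"claw": -1},{"dx": 0,"dy": -0.25,"dz": 0,"rx": 0,"ry": 0,"rz": 0,"claw": -1},{"dx": 0,"dy": -0.25,"dz": 0,"rx": 0,"ry": 0,"rz": 0,"claw": -1},{"dx": 0,"dy": -0.25,"dz": 0,"rx": 0,"ry": 0,"rz": 0,"claw": -1}]}}

```text
time_s: 17.15
ee_pos: [463.9, -112.6, 85.7]
orientation: [-3.13, 0.263, 0.0]
force: [-0.7, -3.6, 2.3]
width: 21.6
grasp_force: 59.8
```

```bash
python3 - <<'E'
from h import *
st([450.5,-192.9,85.5],-9.65)
for c in("side","top"):
    im=imaging.camera(c)
    for x in imaging.pinpoint(c,"dowel_1_mid"):print(c,np.round(x["at"],1),round(x["confidence"],2),np.round(atz(c,x["at"],22)[:2],1))
E
```

```text
t 17.15 pos [ 463.9 -112.6   85.7] yaw -9.61 z [-0.  0. -1.] F [-0.72 -3.62  2.34] T [-1.08  0.04 -0.09] w 21.6 59.77294385433197
  tool shift cm [0.02 8.14 0.02] rz 0.04
side [250.  232.4] 0.52 [ 483.7 -119.6]
top [362.8 207.6] 0.72 [ 494.1 -370.1]
```

>>> {"name": "move_arm", "arguments": {"motion": [{"dx": 0,"dy": -0.25,"dz": 0,"rx": 0,"ry": 0,"rz": 0,"claw": -1},{"dx": 0,"dy": -0.25,"dz": 0,"rx": 0,"ry": 0,"rz": 0,"claw": -1},{"dx": 0,"dy": -0.25,"dz": 0,"rx": 0,"ry": 0,"rz": 0,"claw": -1},{"dx": 0,"dy": -0.25,"dz": 0,"rx": 0,"ry": 0,"rz": 0,"claw": -1},{"dx": 0,"dy": -0.2,"dz": 0,"rx": 0,"ry": 0,"rz": 0,"claw": -1},{"dx": 0,"dy": -0.2,"dz": 0,"rx": 0,"ry": 0,"rz": 0,"claw": -1},{"dx": 0,"dy": -0.2,"dz": 0,"rx": 0,"ry": 0,"rz": 0,"claw": -1},{"dx": 0,"dy": -0.2,"dz": 0,"rx": 0,"ry": 0,"rz": 0,"claw": -1},{"dx": 0,"dy": -0.2,"dz": 0,"rx": 0,"ry": 0,"rz": 0,"claw": -1},{"dx": 0,"dy": -0.2,"dz": 0,"rx": 0,"ry": 0,"rz": 0,"claw": -1}]}}

```text
time_s: 18.35
ee_pos: [467.6, -91.0, 85.8]
orientation: [3.131, -0.263, -0.0]
force: [0.1, -2.8, 2.3]
width: 21.3
grasp_force: 59.7
```

```bash
python3 -c "
from h import *
st([450.5,-192.9,85.5],-9.65)"
```

```text
t 18.35 pos [467.6 -91.   85.8] yaw -9.61 z [-0.  0. -1.] F [ 0.13 -2.83  2.33] T [-1.    0.09 -0.02] w 21.3 59.696558117866516
  tool shift cm [ 0.02 10.33  0.03] rz 0.04
```

>>> {"name": "move_arm", "arguments": {"motion": [{"dx": 0,"dy": -0.2,"dz": 0,"rx": 0,"ry": 0,"rz": 0,"claw": -1},{"dx": 0,"dy": -0.2,"dz": 0,"rx": 0,"ry": 0,"rz": 0,"claw": -1},{"dx": 0,"dy": -0.2,"dz": 0,"rx": 0,"ry": 0,"rz": 0,"claw": -1},{"dx": 0,"dy": -0.2,"dz": 0,"rx": 0,"ry": 0,"rz": 0,"claw": -1},{"dx": 0,"dy": -0.2,"dz": 0,"rx": 0,"ry": 0,"rz": 0,"claw": -1},{"dx": 0,"dy": -0.2,"dz": 0,"rx": 0,"ry": 0,"rz": 0,"claw": -1},{"dx": 0,"dy": -0.2,"dz": 0,"rx": 0,"ry": 0,"rz": 0,"claw": -1},{"dx": 0,"dy": -0.2,"dz": 0,"rx": 0,"ry": 0,"rz": 0,"claw": -1},{"dx": 0,"dy": -0.2,"dz": 0,"rx": 0,"ry": 0,"rz": 0,"claw": -1},{"dx": 0,"dy": -0.2,"dz": 0,"rx": 0,"ry": 0,"rz": 0,"claw": -1}]}}

```text
time_s: 19.35
ee_pos: [470.7, -73.0, 85.8]
orientation: [3.128, -0.263, -0.001]
force: [-1.2, -7.2, 2.8]
width: 21.5
grasp_force: 61.1
```

```bash
python3 -c "
from h import *
st([450.5,-192.9,85.5],-9.65)"
```

```text
t 19.35 pos [470.7 -73.   85.8] yaw -9.61 z [-0.001 -0.002 -1.   ] F [-1.18 -7.23  2.82] T [-2.3   0.26 -0.1 ] w 21.5 61.12330198287964
  tool shift cm [1.000e-02 1.216e+01 6.000e-02] rz 0.04
```

>>> {"name": "move_arm", "arguments": {"motion": [{"dx": 0,"dy": -0.1,"dz": 0,"rx": 0,"ry": 0,"rz": 0,"claw": -1},{"dx": 0,"dy": -0.1,"dz": 0,"rx": 0,"ry": 0,"rz": 0,"claw": -1},{"dx": 0,"dy": -0.1,"dz": 0,"rx": 0,"ry": 0,"rz": 0,"claw": -1}]}}

```text
time_s: 19.65
ee_pos: [470.9, -71.9, 85.8]
orientation: [3.126, -0.264, -0.001]
force: [-0.7, -8.0, 3.7]
width: 21.1
grasp_force: 62.2
```

```bash
python3 - <<'E'
from h import *
st([450.5,-192.9,85.5],-9.65)
im=imaging.camera("side");cv2.imwrite("pics/s8.png",im[:,:,::-1])
for x in imaging.pinpoint("side","dowel_1_mid"):print(np.round(x["at"],1),round(x["confidence"],2))
for x in imaging.trace("side","dowel_1"):print(np.round(x["bbox"],1),round(x["confidence"],2),x["region"].sum())
for y in(0,11.5,30.5,49.5): print(y,[np.round(proj("side",np.array([477.1+.1676*y+k*.9858,-86.6+.9858*y-k*.1676,17])),1) for k in(-47,47)])
E
```

```text
t 19.65 pos [470.9 -71.9  85.8] yaw -9.66 z [-0.001 -0.005 -1.   ] F [-0.67 -7.97  3.68] T [-2.86  0.36 -0.04] w 21.1 62.165740728378296
  tool shift cm [ 0.02 12.27  0.09] rz -0.01
[246.9 222.5] 0.47
[210.  204.9] 0.33
[234.5 224.6 256.1 227.9] 0.42 58
0 [array([231.3, 230.4]), array([258.6, 228.2])]
11.5 [array([230.9, 228.7]), array([258. , 226.6])]
30.5 [array([230.3, 226. ]), array([257., 224.])]
49.5 [array([229.7, 223.3]), array([256. , 221.4])]
```

```bash
cat > d.py <<'E'
from h import *
def tray(p): 
    d=np.array(p)[:2]-[477.1,-86.6];return np.round([d@[.9858,-.1676],d@[.1676,.9858]],1)
def dow(c,lab="dowel_1"):
    imaging.camera(c)
    for x in imaging.trace(c,lab):
        m=x["region"].astype(np.uint8)
        if m.sum()<15: continue
        p=np.argwhere(m)[:,::-1].astype(float);mu=p.mean(0);u,s,v=np.linalg.svd(p-mu,full_matrices=False);t=(p-mu)@v[0]
        a,b=mu+v[0]*t.min(),mu+v[0]*t.max()
        print(c,round(x["confidence"],2),m.sum(),"w",round(s[1]/np.sqrt(len(p))*3.5,1),"ends z22",tray(atz(c,a,22)),tray(atz(c,b,22)),"z11",tray(atz(c,a,11)),tray(atz(c,b,11)))
E
python3 - <<'E'
from d import *
dow("side");dow("top")
im=imaging.camera("side")
r=imaging.trace("side","rake");print(r and r[0]["bbox"])
st()
E
```

```text
side 0.52 31 w 3.6 ends z22 [23.2 15.7] [50.4 10.3] z11 [26.5 35. ] [54.2 29.5]
[221.8, 188.4, 272.2, 227.7]
t 20.1 pos [470.8 -72.1  85.8] yaw -9.67 z [-0.001 -0.005 -1.   ] F [-1.66 -8.71  3.04] T [-2.66  0.34 -0.06] w 21.5 62.2879421710968
```

>>> {"name": "move_arm", "arguments": {"motion": [{"dx": 0,"dy": 0.3,"dz": 0,"rx": 0,"ry": 0,"rz": 0,"claw": -1},{"dx": 0,"dy": 0.5,"dz": -0.5,"rx": 0,"ry": 0,"rz": 0,"claw": -1},{"dx": 0,"dy": 2,"dz": -1,"rx": 0,"ry": 0,"rz": 0,"claw": -1},{"dx": 0,"dy": 3,"dz": 0,"rx": 0,"ry": 0,"rz": 0,"claw": -1},{"dx": 0,"dy": 2.2,"dz": 0,"rx": 0,"ry": 0,"rz": 0,"claw": -1},{"dx": 0,"dy": 0,"dz": 0,"rx": 0,"ry": 0,"rz": 0,"claw": -1},{"dx": 0,"dy": 0,"dz": 0,"rx": 0,"ry": 0,"rz": 0,"claw": -1}]}}

```text
time_s: 20.8
ee_pos: [457.3, -145.4, 99.9]
orientation: [-3.128, 0.264, 0.003]
force: [-0.3, 0.6, -2.4]
width: 21.5
grasp_force: 58.8
```

```bash
python3 - <<'E'
from d import *
st()
dow("top");dow("side")
im=imaging.camera("top");cv2.imwrite("pics/t9.png",im[:,:,::-1])
# rectify tray top at z=22 : 1 mm/px, tray x -52..52 rows, y -60..110 cols
ys,xs=np.arange(-70,111),np.arange(52,-53,-1)
Y,X=np.meshgrid(ys,xs);W=np.stack([477.1+.9858*X+.1676*Y,-86.6-.1676*X+.9858*Y,np.full(X.shape,20.)],-1).reshape(-1,3)
K,T=cal("top");q=(K@(T[:3,:3]@W.T+T[:3,3:]));q=(q[:2]/q[2]).reshape(2,*X.shape).astype(np.float32)
r=cv2.remap(im,q[0],q[1],cv2.INTER_LINEAR);cv2.imwrite("pics/rect.png",r[:,:,::-1])
# dowel-like = bright yellowish: print G+B profile per strip in x
i0=cv2.remap(cv2.imread("pics/top0.png")[:,:,::-1].copy(),q[0],q[1],cv2.INTER_LINEAR)
for lo,hi in((5,25),(25,45),(45,60),(60,80),(80,100)):
    print("x",52-lo,52-hi,"y -20..90/4mm B:",r[lo:hi,:,2].mean(0)[50:160:4].astype(int))
    print("     at start          :",i0[lo:hi,:,2].mean(0)[50:160:4].astype(int))
E
```

```text
t 20.8 pos [ 457.3 -145.4   99.9] yaw -9.64 z [-0.002  0.003 -1.   ] F [-0.28  0.57 -2.42] T [0.04 0.07 0.  ] w 21.5 58.82933020591736
top 0.61 74 w 3.0 ends z22 [49. 12.] [-37.4  11.5] z11 [50.9 11.9] [-36.3  11.5]
top 0.57 101 w 3.6 ends z22 [43.5 26.4] [-45.8  26.8] z11 [45.4 26.5] [-44.8  26.9]
side 0.71 444 w 27.4 ends z22 [ 78.3 149.5] [-36.7 -63.3] z11 [ 82.6 171.3] [-34.5 -45.5]
x 47 27 y -20..90/4mm B: [ 89  81  67  73  85  82  84  96 142 121  94 117 142 117  86  86  95 105
 102 100 106 100 105  96  97 106 105 106]
     at start          : [124 115  92  96  98  99  90  90 101  97 102  93  95 101  88  85  92 101
  98  98 101  97 101  92  94 103 101 102]
x 27 7 y -20..90/4mm B: [ 65  56  47  61  70  70  76  98 138 118  96 120 147 107  78  91  96 106
 104 100 106  99 107 100  91  99 100 102]
     at start          : [100 126 110  92  92  93  84  89 102  98 101  93  98 102  95  92  92 103
 100  97 102  95 104  96  87  95  97  98]
x 7 -8 y -20..90/4mm B: [ 72  79  82  84  90  94  85  90 129 116  95 115 149 120  88  92  94 103
 102 104 105  97 105  99  99 104 100 100]
     at start          : [ 86 107 125 101  90  93  85  86  99  98 105  93  94 101  93  92  91  99
  99 100 101  94 101  96  96 100  96  97]
x -8 -28 y -20..90/4mm B: [ 59  69  74  77  78  86  81  85 118 103  92 112 148 113  83  93  88  98
  99  96  99  94 101  95  98 108 106 102]
     at start          : [ 94  89 119 127 100  98  91  89  96  93 100  95  94  97  91  93  85  95
  95  93  96  91  97  91  95 104 102  99]
x -28 -48 y -20..90/4mm B: [ 60  60  58  57  56  58  57  59  72  62  66 103 134 106  81  94  97 100
  98  90 103  97 100  93  96 106 109 106]
     at start          : [102  98 100 124 111  88  92  90  96  91  96  91  90  97  88  93  93  97
  94  88  99  94  96  89  92 103 105 103]
```

```bash
python3 - <<'E'
from d import *
r=cv2.imread("pics/rect.png").astype(int)
for lo,hi in((6,26),(42,62),(70,90)):
    print("x",52-lo,52-hi,"y 5..50 B:",r[lo:hi,75:121,0].mean(0).astype(int).tolist())
# col i -> y=-70+i
im=cv2.imread("pics/top9.png") if False else None
np.set_printoptions(suppress=True)
print(proj("top",np.array([477.1,-86.6,20]))-proj("top",np.array([477.1+1.676,-86.6+9.858,20])))
E
```

```text
x 46 26 y 5..50 B: [82, 84, 88, 97, 109, 123, 134, 142, 144, 141, 132, 121, 113, 105, 98, 93, 94, 100, 108, 116, 126, 135, 141, 143, 140, 133, 125, 117, 108, 98, 90, 86, 85, 85, 85, 85, 87, 89, 91, 94, 97, 100, 103, 105, 106, 106]
x 10 -10 y 5..50 B: [81, 82, 85, 91, 102, 113, 123, 130, 131, 129, 122, 114, 107, 103, 99, 94, 94, 98, 106, 116, 127, 138, 146, 149, 146, 138, 128, 117, 106, 96, 87, 83, 84, 86, 89, 92, 94, 94, 95, 97, 98, 100, 101, 104, 105, 105]
x -18 -38 y 5..50 B: [61, 60, 62, 66, 73, 81, 88, 92, 93, 91, 86, 80, 76, 76, 77, 79, 83, 90, 99, 110, 123, 135, 143, 147, 144, 136, 125, 113, 101, 91, 83, 81, 84, 88, 92, 95, 97, 95, 94, 95, 95, 96, 98, 100, 103, 103]
[3.16467285 0.47153942]
```

>>> {"name": "move_arm", "arguments": {"motion": [{"dx": 0,"dy": -1.5,"dz": 0,"rx": 0,"ry": 0,"rz": 0,"claw": -1},{"dx": 0,"dy": -2.5,"dz": 0,"rx": 0,"ry": 0,"rz": 0,"claw": -1},{"dx": 0,"dy": -2,"dz": 0,"rx": 0,"ry": 0,"rz": 0,"claw": -1},{"dx": 0,"dy": -0.7,"dz": 0.2,"rx": 0,"ry": 0,"rz": 0,"claw": -1},{"dx": 0,"dy": 0,"dz": 0.4,"rx": 0,"ry": 0,"rz": 0,"claw": -1},{"dx": 0,"dy": 0,"dz": 0.3,"rx": 0,"ry": 0,"rz": 0,"claw": -1},{"dx": 0,"dy": 0,"dz": 0.3,"rx": 0,"ry": 0,"rz": 0,"claw": -1},{"dx": 0,"dy": 0,"dz": 0.15,"rx": 0,"ry": 0,"rz": 0,"claw": -1},{"dx": 0,"dy": 0,"dz": 0,"rx": 0,"ry": 0,"rz": 0,"claw": -1},{"dx": 0,"dy": 0,"dz": 0,"rx": 0,"ry": 0,"rz": 0,"claw": -1}]}}

```text
time_s: 22.05
ee_pos: [469.2, -81.8, 87.2]
orientation: [3.13, -0.265, -0.0]
force: [-1.1, -0.3, -3.0]
width: 21.6
grasp_force: 58.6
```

```bash
cat >> d.py <<'E'
def ty():
    o=telemetry.get_obs();p=np.array(o["ee_pos"])-[450.5,-192.9,0];print("tray x,y",round(p[0]*.9858-p[1]*.1676,1),round(p[0]*.1676+p[1]*.9858-106,1),"press",round(o["force"][2]+2.8,1));st()
E
python3 -c "
from d import *
ty()"
```

```text
tray x,y -0.2 6.7 press -0.2
t 22.05 pos [469.2 -81.8  87.2] yaw -9.66 z [-0. -0. -1.] F [-1.07 -0.29 -2.95] T [ 0.    0.01 -0.03] w 21.6 58.59988510608673
```

>>> {"name": "move_arm", "arguments": {"motion": [{"dx": 0,"dy": 0,"dz": 0.1,"rx": 0,"ry": 0,"rz": 0,"claw": -1},{"dx": 0,"dy": -0.2,"dz": 0.07,"rx": 0,"ry": 0,"rz": 0,"claw": -1},{"dx": 0,"dy": -0.2,"dz": 0,"rx": 0,"ry": 0,"rz": 0,"claw": -1},{"dx": 0,"dy": -0.2,"dz": 0,"rx": 0,"ry": 0,"rz": 0,"claw": -1},{"dx": 0,"dy": -0.1,"dz": 0,"rx": 0,"ry": 0,"rz": 0,"claw": -1},{"dx": 0,"dy": 0,"dz": 0,"rx": 0,"ry": 0,"rz": 0,"claw": -1}]}}

```text
time_s: 22.65
ee_pos: [471.3, -74.6, 86.1]
orientation: [3.13, -0.263, 0.003]
force: [0.6, -1.4, 0.8]
width: 21.0
grasp_force: 59.5
```

```bash
python3 -c "
from d import *
ty()"
```

```text
tray x,y 0.6 14.1 press 3.6
t 22.65 pos [471.3 -74.6  86.1] yaw -9.59 z [ 0.002 -0.001 -1.   ] F [ 0.56 -1.41  0.78] T [-0.69  0.01 -0.03] w 21.0 59.50968682765961
```

>>> {"name": "move_arm", "arguments": {"motion": [{"dx": 0,"dy": -0.2,"dz": 0,"rx": 0,"ry": 0,"rz": 0,"claw": -1},{"dx": 0,"dy": -0.15,"dz": -0.08,"rx": 0,"ry": 0,"rz": 0,"claw": -1},{"dx": 0,"dy": -0.15,"dz": -0.08,"rx": 0,"ry": 0,"rz": 0,"claw": -1},{"dx": 0,"dy": -0.15,"dz": -0.08,"rx": 0,"ry": 0,"rz": 0,"claw": -1},{"dx": 0,"dy": -0.15,"dz": 0,"rx": 0,"ry": 0,"rz": 0,"claw": -1},{"dx": 0,"dy": 0,"dz": 0,"rx": 0,"ry": 0,"rz": 0,"claw": -1}]}}

```text
time_s: 23.25
ee_pos: [471.4, -65.6, 87.6]
orientation: [-3.13, 0.262, 0.001]
force: [-0.2, 0.4, -2.8]
width: 21.3
grasp_force: 58.8
```

```bash
python3 -c "
from d import *
ty()"
```

```text
tray x,y -0.7 23.0 press -0.0
t 23.25 pos [471.4 -65.6  87.6] yaw -9.56 z [-0.001  0.001 -1.   ] F [-0.17  0.42 -2.83] T [ 0.05  0.04 -0.02] w 21.3 58.77389073371887
```

>>> {"name": "move_arm", "arguments": {"motion": [{"dx": 0,"dy": -0.1,"dz": 0.1,"rx": 0,"ry": 0,"rz": 0,"claw": -1},{"dx": 0,"dy": -0.15,"dz": 0.08,"rx": 0,"ry": 0,"rz": 0,"claw": -1},{"dx": 0,"dy": -0.15,"dz": 0,"rx": 0,"ry": 0,"rz": 0,"claw": -1},{"dx": 0,"dy": -0.15,"dz": 0,"rx": 0,"ry": 0,"rz": 0,"claw": -1},{"dx": 0,"dy": -0.15,"dz": 0,"rx": 0,"ry": 0,"rz": 0,"claw": -1},{"dx": 0,"dy": -0.15,"dz": 0,"rx": 0,"ry": 0,"rz": 0,"claw": -1}]}}

```text
time_s: 23.85
ee_pos: [473.5, -57.8, 86.2]
orientation: [-3.13, 0.263, -0.001]
force: [-0.7, -0.2, -1.7]
width: 21.0
grasp_force: 59.0
```

```bash
python3 -c "
from d import *
ty();dow('top')"
```

```text
tray x,y 0.0 31.0 press 1.1
t 23.85 pos [473.5 -57.8  86.2] yaw -9.61 z [ 0.  0. -1.] F [-0.69 -0.15 -1.66] T [-0.16 -0.03 -0.03] w 21.0 59.032026529312134
```

Press slightly more and continue.

>>> {"name": "move_arm", "arguments": {"motion": [{"dx": 0,"dy": -0.1,"dz": 0.06,"rx": 0,"ry": 0,"rz": 0,"claw": -1},{"dx": 0,"dy": -0.15,"dz": 0.03,"rx": 0,"ry": 0,"rz": 0,"claw": -1},{"dx": 0,"dy": -0.15,"dz": 0,"rx": 0,"ry": 0,"rz": 0,"claw": -1},{"dx": 0,"dy": -0.15,"dz": 0,"rx": 0,"ry": 0,"rz": 0,"claw": -1},{"dx": 0,"dy": -0.15,"dz": 0,"rx": 0,"ry": 0,"rz": 0,"claw": -1},{"dx": 0,"dy": 0,"dz": 0,"rx": 0,"ry": 0,"rz": 0,"claw": -1}]}}

```text
time_s: 24.55
ee_pos: [474.2, -54.4, 85.7]
orientation: [3.126, -0.264, 0.0]
force: [-1.5, -6.1, 3.9]
width: 21.6
grasp_force: 61.5
```

```bash
python3 -c "
from d import *
ty();dow('side')"
```

```text
tray x,y 0.2 34.5 press 6.7
t 24.55 pos [474.2 -54.4  85.7] yaw -9.67 z [-0.    -0.004 -1.   ] F [-1.46 -6.13  3.91] T [-2.06  0.52 -0.05] w 21.6 61.45266830921173
side 0.61 449 w 29.7 ends z22 [124.4 211.4] [-68.2  71.6] z11 [129.5 234.3] [-66.6  91.9]
side 0.49 35 w 3.0 ends z22 [-43.9  35.9] [44.4 35.7] z11 [-41.8  55.6] [48.1 55.3]
```

>>> {"name": "move_arm", "arguments": {"motion": [{"dx": 0,"dy": 0.3,"dz": 0,"rx": 0,"ry": 0,"rz": 0,"claw": -1},{"dx": 0,"dy": 0.5,"dz": -0.5,"rx": 0,"ry": 0,"rz": 0,"claw": -1},{"dx": 0,"dy": 2.5,"dz": -1,"rx": 0,"ry": 0,"rz": 0,"claw": -1},{"dx": 0,"dy": 3.5,"dz": 0,"rx": 0,"ry": 0,"rz": 0,"claw": -1},{"dx": 0,"dy": 2.2,"dz": 0,"rx": 0,"ry": 0,"rz": 0,"claw": -1},{"dx": 0,"dy": 0,"dz": 0,"rx": 0,"ry": 0,"rz": 0,"claw": -1},{"dx": 0,"dy": 0,"dz": 0,"rx": 0,"ry": 0,"rz": 0,"claw": -1}]}}

```text
time_s: 25.35
ee_pos: [459.1, -138.8, 99.8]
orientation: [-3.128, 0.264, 0.001]
force: [-0.5, 1.2, -2.5]
width: 21.7
grasp_force: 59.0
```

```bash
cat >> d.py <<'E'
def rect():
    im=imaging.camera("top")
    Y,X=np.meshgrid(np.arange(-70,111),np.arange(52,-53,-1));W=np.stack([477.1+.9858*X+.1676*Y,-86.6-.1676*X+.9858*Y,np.full(X.shape,20.)],-1).reshape(-1,3)
    K,T=cal("top");q=(K@(T[:3,:3]@W.T+T[:3,3:]));q=(q[:2]/q[2]).reshape(2,*X.shape).astype(np.float32)
    f=lambda i:cv2.remap(np.ascontiguousarray(i),q[0],q[1],cv2.INTER_LINEAR).astype(int)
    r,i0=f(im),f(cv2.imread("pics/top0.png")[:,:,::-1])
    for lo,hi in((6,26),(42,62),(78,98)):
        print("x",52-lo,52-hi,"y 4..80 step2 dB:",(r-i0)[lo:hi,74:151:2,2].mean(0).astype(int).tolist())
E
python3 -c "
from d import *
ty();dow('top');rect()"
```

```text
tray x,y -0.6 -51.2 press 0.3
t 25.35 pos [ 459.1 -138.8   99.8] yaw -9.67 z [-0.     0.002 -1.   ] F [-0.48  1.22 -2.5 ] T [0.08 0.   0.04] w 21.7 58.95558536052704
x 46 26 y 4..80 step2 dB: [-16, -13, -11, -1, 22, 31, 23, 8, 0, 0, -4, 0, 17, 35, 43, 34, 18, 3, -1, 1, 3, 3, 3, 3, 3, 3, 3, 4, 3, 3, 3, 3, 3, 3, 3, 3, 3, 3, 3]
x 10 -10 y 4..80 step2 dB: [-15, -17, -7, 9, 25, 28, 17, 5, 0, -1, -8, -9, 6, 31, 45, 41, 24, 8, 0, 1, 2, 3, 3, 3, 3, 2, 3, 3, 3, 3, 3, 3, 3, 3, 2, 3, 3, 4, 4]
x -26 -46 y 4..80 step2 dB: [-34, -36, -31, -27, -22, -22, -27, -34, -40, -41, -38, -31, -5, 19, 38, 38, 22, 5, -2, 0, 3, 3, 3, 3, 3, 3, 2, 3, 4, 4, 3, 3, 3, 3, 3, 3, 3, 4, 3]
```

```bash
python3 - <<'E'
from d import *
dow("side");dow("top")
a=cv2.imread("pics/top0.png")[:,:,::-1].astype(int);b=imaging.camera("top").astype(int)
s0=cv2.imread("pics/s8.png")
ts=imaging.camera("side")
def samp(im,c,x,y,z): 
    q=proj(c,np.array([477.1+.9858*x+.1676*y,-86.6-.1676*x+.9858*y,z]));return im[int(round(q[1])),int(round(q[0]))]
for x in(-35,0,35):
    print("top x",x,"y80..118",[int(samp(b,"top",x,y,17)[2]-samp(a,"top",x,y,17)[2]) for y in range(80,118,4)])
for x in(-40,-20,0,20,40):
    print("side x",x,"y-115..115/5 RGBsum",[int(samp(ts,"side",x,y,20)[2]) for y in range(-115,116,5)])
E
```

```text
side 0.64 36 w 2.8 ends z22 [40.2 31.3] [-40.7  33.1] z11 [43.8 50.9] [-38.6  52.7]
side 0.37 136 w 4.7 ends z22 [-159.5  225.5] [-48.4 202.3] z11 [-159.5  248.7] [-46.5 225. ]
top 0.45 97 w 3.3 ends z22 [46.2 30.2] [-46.3  31.1] z11 [48.1 30.3] [-45.2  31.2]
top 0.45 78 w 2.9 ends z22 [48.5 12.1] [-40.5  11.6] z11 [50.4 12.1] [-39.4  11.6]
top x -35 y80..118 [4, 3, 3, 4, 3, 1, 2, 4, 4, 2]
top x 0 y80..118 [3, 3, 1, 4, 1, 5, 4, 3, 2, 2]
top x 35 y80..118 [4, 2, 3, 4, 3, 6, 2, 4, 4, 2]
side x -40 y-115..115/5 RGBsum [24, 34, 18, 27, 23, 23, 24, 28, 15, 27, 24, 24, 23, 20, 19, 46, 46, 47, 49, 43, 43, 35, 16, 19, 19, 21, 32, 32, 34, 34, 49, 49, 42, 40, 48, 20, 38, 38, 43, 44, 44, 44, 44, 44, 54, 54, 87]
side x -20 y-115..115/5 RGBsum [28, 46, 46, 17, 23, 18, 26, 26, 23, 21, 22, 25, 27, 27, 27, 17, 27, 38, 38, 32, 24, 20, 18, 22, 26, 26, 38, 41, 47, 47, 68, 73, 77, 35, 25, 25, 26, 48, 56, 48, 38, 38, 40, 45, 42, 69, 69]
side x 0 y-115..115/5 RGBsum [23, 36, 47, 49, 49, 49, 47, 51, 40, 40, 18, 18, 24, 23, 26, 26, 53, 73, 71, 61, 61, 28, 23, 23, 23, 35, 31, 31, 36, 53, 53, 72, 48, 48, 47, 36, 27, 32, 44, 44, 46, 48, 48, 44, 59, 59, 98]
side x 20 y-115..115/5 RGBsum [22, 50, 46, 51, 47, 45, 44, 45, 45, 42, 37, 24, 30, 25, 39, 51, 65, 43, 39, 35, 27, 27, 23, 30, 35, 59, 66, 69, 69, 78, 81, 57, 57, 34, 32, 32, 35, 37, 37, 58, 58, 86, 83, 81, 80, 84, 84]
side x 40 y-115..115/5 RGBsum [22, 41, 33, 50, 37, 45, 44, 45, 48, 35, 21, 21, 27, 30, 37, 37, 67, 78, 59, 59, 44, 25, 28, 28, 50, 51, 51, 55, 45, 64, 64, 81, 32, 32, 39, 25, 30, 42, 65, 65, 96, 96, 91, 88, 88, 86, 92]
```

>>> {"name": "move_arm", "arguments": {"motion": [{"dx": 0,"dy": 0,"dz": 0.4,"rx": 0,"ry": 0,"rz": 0,"claw": -1},{"dx": 0,"dy": 0,"dz": 0.5,"rx": 0,"ry": 0,"rz": 0,"claw": -1},{"dx": 0,"dy": 0,"dz": 0.3,"rx": 0,"ry": 0,"rz": 0,"claw": -1},{"dx": 0,"dy": -0.1,"dz": 0.15,"rx": 0,"ry": 0,"rz": 0,"claw": -1},{"dx": 0,"dy": -0.2,"dz": 0.05,"rx": 0,"ry": 0,"rz": 0,"claw": -1},{"dx": 0,"dy": -0.3,"dz": 0,"rx": 0,"ry": 0,"rz": 0,"claw": -1},{"dx": 0,"dy": -0.3,"dz": 0,"rx": 0,"ry": 0,"rz": 0,"claw": -1}]}}

```text
time_s: 26.5
ee_pos: [461.3, -130.6, 86.4]
orientation: [-3.13, 0.263, -0.001]
force: [-0.3, -0.5, -2.5]
width: 21.4
grasp_force: 59.0
```

```bash
python3 -c "
from d import *
ty()"
```

```text
tray x,y 0.2 -42.7 press 0.3
t 26.5 pos [ 461.3 -130.6   86.4] yaw -9.61 z [ 0.001  0.    -1.   ] F [-0.33 -0.52 -2.5 ] T [-0.03  0.01 -0.05] w 21.4 58.95234525203705
```

>>> {"name": "move_arm", "arguments": {"motion": [{"dx": 0,"dy": -0.2,"dz": 0.05,"rx": 0,"ry": 0,"rz": 0,"claw": -1},{"dx": 0,"dy": -0.3,"dz": 0.05,"rx": 0,"ry": 0,"rz": 0,"claw": -1},{"dx": 0,"dy": -0.3,"dz": 0,"rx": 0,"ry": 0,"rz": 0,"claw": -1},{"dx": 0,"dy": -0.3,"dz": 0,"rx": 0,"ry": 0,"rz": 0,"claw": -1},{"dx": 0,"dy": -0.3,"dz": 0,"rx": 0,"ry": 0,"rz": 0,"claw": -1},{"dx": 0,"dy": -0.3,"dz": 0,"rx": 0,"ry": 0,"rz": 0,"claw": -1}]}}

```text
time_s: 27.1
ee_pos: [464.4, -114.7, 85.7]
orientation: [3.13, -0.263, 0.002]
force: [-0.5, -3.5, 2.6]
width: 21.1
grasp_force: 59.9
```

```bash
python3 -c "
from d import *
ty()"
```

```text
tray x,y 0.6 -26.5 press 5.4
t 27.1 pos [ 464.4 -114.7   85.7] yaw -9.62 z [ 0.001 -0.001 -1.   ] F [-0.45 -3.46  2.58] T [-0.98  0.09 -0.05] w 21.1 59.86829996109009
```

>>> {"name": "move_arm", "arguments": {"motion": [{"dx": 0,"dy": -0.3,"dz": 0,"rx": 0,"ry": 0,"rz": 0,"claw": -1},{"dx": 0,"dy": -0.3,"dz": 0,"rx": 0,"ry": 0,"rz": 0,"claw": -1},{"dx": 0,"dy": -0.3,"dz": 0,"rx": 0,"ry": 0,"rz": 0,"claw": -1},{"dx": 0,"dy": -0.3,"dz": 0,"rx": 0,"ry": 0,"rz": 0,"claw": -1},{"dx": 0,"dy": -0.3,"dz": 0,"rx": 0,"ry": 0,"rz": 0,"claw": -1},{"dx": 0,"dy": -0.3,"dz": 0,"rx": 0,"ry": 0,"rz": 0,"claw": -1},{"dx": 0,"dy": -0.3,"dz": 0,"rx": 0,"ry": 0,"rz": 0,"claw": -1},{"dx": 0,"dy": -0.3,"dz": 0,"rx": 0,"ry": 0,"rz": 0,"claw": -1},{"dx": 0,"dy": -0.3,"dz": 0,"rx": 0,"ry": 0,"rz": 0,"claw": -1},{"dx": 0,"dy": -0.3,"dz": 0,"rx": 0,"ry": 0,"rz": 0,"claw": -1}]}}

```text
time_s: 28.1
ee_pos: [468.6, -84.6, 85.3]
orientation: [3.13, -0.263, -0.0]
force: [-1.2, -4.7, 3.2]
width: 21.1
grasp_force: 60.3
```

```bash
python3 -c "
from d import *
ty()"
```

```text
tray x,y -0.3 3.8 press 6.0
t 28.1 pos [468.6 -84.6  85.3] yaw -9.61 z [-0. -0. -1.] F [-1.19 -4.7   3.19] T [-1.29  0.14 -0.1 ] w 21.1 60.30218839645386
```

>>> {"name": "move_arm", "arguments": {"motion": [{"dx": 0,"dy": -0.2,"dz": 0,"rx": 0,"ry": 0,"rz": 0,"claw": -1},{"dx": 0,"dy": -0.2,"dz": 0,"rx": 0,"ry": 0,"rz": 0,"claw": -1},{"dx": 0,"dy": -0.2,"dz": 0,"rx": 0,"ry": 0,"rz": 0,"claw": -1},{"dx": 0,"dy": -0.2,"dz": 0,"rx": 0,"ry": 0,"rz": 0,"claw": -1},{"dx": 0,"dy": -0.2,"dz": 0,"rx": 0,"ry": 0,"rz": 0,"claw": -1}]}}

```text
time_s: 28.6
ee_pos: [470.4, -74.8, 85.3]
orientation: [3.131, -0.263, -0.0]
force: [-1.3, -4.1, 4.2]
width: 21.4
grasp_force: 60.3
```

```bash
python3 -c "
from d import *
ty()"
```

```text
tray x,y -0.2 13.7 press 7.0
t 28.6 pos [470.4 -74.8  85.3] yaw -9.62 z [-0. -0. -1.] F [-1.3  -4.11  4.15] T [-1.3   0.15 -0.04] w 21.4 60.316725969314575
```

>>> {"name": "move_arm", "arguments": {"motion": [{"dx": 0,"dy": -0.2,"dz": -0.05,"rx": 0,"ry": 0,"rz": 0,"claw": -1},{"dx": 0,"dy": -0.2,"dz": 0,"rx": 0,"ry": 0,"rz": 0,"claw": -1},{"dx": 0,"dy": -0.2,"dz": 0,"rx": 0,"ry": 0,"rz": 0,"claw": -1}]}}

```text
time_s: 28.9
ee_pos: [471.2, -68.5, 85.6]
orientation: [-3.13, 0.263, 0.001]
force: [-0.0, -3.6, 3.4]
width: 21.2
grasp_force: 60.3
```

```bash
python3 -c "
from d import *
ty()"
```

```text
tray x,y -0.4 20.1 press 6.2
t 28.9 pos [471.2 -68.5  85.6] yaw -9.6 z [-0.  0. -1.] F [-0.01 -3.58  3.44] T [-1.08  0.1  -0.04] w 21.2 60.29914677143097
```

>>> {"name": "move_arm", "arguments": {"motion": [{"dx": 0,"dy": -0.2,"dz": -0.03,"rx": 0,"ry": 0,"rz": 0,"claw": -1},{"dx": 0,"dy": -0.2,"dz": 0,"rx": 0,"ry": 0,"rz": 0,"claw": -1},{"dx": 0,"dy": -0.2,"dz": 0,"rx": 0,"ry": 0,"rz": 0,"claw": -1}]}}

```text
time_s: 29.2
ee_pos: [472.1, -62.6, 85.9]
orientation: [-3.13, 0.263, 0.001]
force: [-0.7, -2.4, 1.7]
width: 21.4
grasp_force: 60.1
```

```bash
python3 -c "
from d import *
ty()"
```

```text
tray x,y -0.5 26.1 press 4.5
t 29.2 pos [472.1 -62.6  85.9] yaw -9.6 z [-0.001  0.    -1.   ] F [-0.71 -2.37  1.67] T [-0.92  0.11 -0.03] w 21.4 60.11419415473938
```

>>> {"name": "move_arm", "arguments": {"motion": [{"dx": 0,"dy": -0.2,"dz": 0,"rx": 0,"ry": 0,"rz": 0,"claw": -1},{"dx": 0,"dy": -0.2,"dz": 0,"rx": 0,"ry": 0,"rz": 0,"claw": -1},{"dx": 0,"dy": -0.2,"dz": 0,"rx": 0,"ry": 0,"rz": 0,"claw": -1},{"dx": 0,"dy": -0.15,"dz": 0,"rx": 0,"ry": 0,"rz": 0,"claw": -1}]}}

```text
time_s: 29.6
ee_pos: [473.4, -55.9, 86.0]
orientation: [3.13, -0.263, -0.001]
force: [-0.9, -3.6, 1.7]
width: 21.1
grasp_force: 60.2
```

```bash
python3 -c "
from d import *
ty()"
```

```text
tray x,y -0.4 32.9 press 4.5
t 29.6 pos [473.4 -55.9  86. ] yaw -9.59 z [-0.001 -0.001 -1.   ] F [-0.9  -3.63  1.72] T [-1.4   0.21 -0.1 ] w 21.1 60.18067717552185
```

```bash
python3 -c "
from d import *
rect();dow('side')
for c in ('top',):
  r=imaging.trace(c,'tray');print([(np.round(x['bbox']),round(x['confidence'],2)) for x in r[:1]])
print(proj('top',np.array([485,-40,17])))"
```

```text
x 46 26 y 4..80 step2 dB: [56, 59, 58, 52, 49, 51, 55, 52, 51, 53, 61, 61, 58, 53, 52, 58, 65, 68, 67, 65, 59, 53, 47, 46, 48, 50, 46, 41, 38, 40, 38, 33, 27, 32, 52, 74, 91, 102, 107]
x 10 -10 y 4..80 step2 dB: [65, 67, 64, 57, 54, 55, 57, 54, 50, 51, 59, 61, 58, 53, 52, 55, 59, 61, 57, 56, 54, 50, 44, 41, 42, 43, 39, 32, 31, 34, 31, 25, 19, 17, 19, 19, 10, 0, -7]
x -26 -46 y 4..80 step2 dB: [62, 63, 63, 59, 57, 58, 62, 62, 58, 55, 62, 62, 60, 53, 51, 54, 58, 57, 52, 50, 48, 46, 40, 37, 39, 43, 40, 32, 24, 24, 22, 18, 11, 6, 7, 1, -11, -27, -40]
side 0.41 17 w 2.2 ends z22 [-1.9 35.2] [29.5 32.3] z11 [ 1.  54.9] [32.9 51.8]
[(array([230., 189., 317., 239.]), 0.7)]
[257.65313412 212.73192128]
```

>>> {"name": "move_arm", "arguments": {"motion": [{"dx": 0,"dy": -0.15,"dz": 0,"rx": 0,"ry": 0,"rz": 0,"claw": -1},{"dx": 0,"dy": -0.15,"dz": -0.08,"rx": 0,"ry": 0,"rz": 0,"claw": -1},{"dx": 0,"dy": -0.15,"dz": -0.08,"rx": 0,"ry": 0,"rz": 0,"claw": -1},{"dx": 0,"dy": -0.15,"dz": -0.06,"rx": 0,"ry": 0,"rz": 0,"claw": -1},{"dx": 0,"dy": -0.15,"dz": 0,"rx": 0,"ry": 0,"rz": 0,"claw": -1},{"dx": 0,"dy": -0.1,"dz": 0,"rx": 0,"ry": 0,"rz": 0,"claw": -1}]}}

```text
time_s: 30.4
ee_pos: [474.6, -45.6, 87.7]
orientation: [-3.129, 0.261, 0.002]
force: [0.0, 0.1, -2.8]
width: 20.8
grasp_force: 58.9
```

```bash
python3 -c "
from d import *
ty()"
```

```text
tray x,y -1.0 43.3 press -0.0
t 30.4 pos [474.6 -45.6  87.7] yaw -9.53 z [-0.001  0.002 -1.   ] F [ 0.02  0.13 -2.82] T [-0.02  0.05 -0.01] w 20.8 58.88338387012482
```

>>> {"name": "move_arm", "arguments": {"motion": [{"dx": 0,"dy": 0,"dz": 0.1,"rx": 0,"ry": 0,"rz": 0,"claw": -1},{"dx": 0,"dy": -0.15,"dz": 0.08,"rx": 0,"ry": 0,"rz": 0,"claw": -1},{"dx": 0,"dy": -0.15,"dz": 0.03,"rx": 0,"ry": 0,"rz": 0,"claw": -1},{"dx": 0,"dy": -0.15,"dz": 0,"rx": 0,"ry": 0,"rz": 0,"claw": -1},{"dx": 0,"dy": -0.15,"dz": 0,"rx": 0,"ry": 0,"rz": 0,"claw": -1}]}}

```text
time_s: 30.9
ee_pos: [476.4, -41.3, 86.3]
orientation: [-3.13, 0.264, -0.001]
force: [-0.7, 2.1, -0.8]
width: 21.5
grasp_force: 59.1
```

```bash
python3 -c "
from d import *
ty()"
```

```text
tray x,y 0.1 47.8 press 2.0
t 30.9 pos [476.4 -41.3  86.3] yaw -9.63 z [ 0.001  0.    -1.   ] F [-0.67  2.07 -0.82] T [-0.06 -0.01 -0.01] w 21.5 59.14907455444336
```

>>> {"name": "move_arm", "arguments": {"motion": [{"dx": 0,"dy": -0.15,"dz": 0.03,"rx": 0,"ry": 0,"rz": 0,"claw": -1},{"dx": 0,"dy": -0.15,"dz": 0.02,"rx": 0,"ry": 0,"rz": 0,"claw": -1},{"dx": 0,"dy": -0.15,"dz": 0,"rx": 0,"ry": 0,"rz": 0,"claw": -1},{"dx": 0,"dy": -0.15,"dz": 0,"rx": 0,"ry": 0,"rz": 0,"claw": -1}]}}

```text
time_s: 31.3
ee_pos: [477.6, -36.0, 86.1]
orientation: [3.13, -0.264, 0.002]
force: [-0.6, -3.7, 2.0]
width: 21.4
grasp_force: 59.7
```

```bash
python3 -c "
from d import *
ty()"
```

```text
tray x,y 0.4 53.2 press 4.8
t 31.3 pos [477.6 -36.   86.1] yaw -9.64 z [ 0.001 -0.001 -1.   ] F [-0.59 -3.7   1.97] T [-0.8   0.11 -0.04] w 21.4 59.66060400009155
```

>>> {"name": "move_arm", "arguments": {"motion": [{"dx": 0,"dy": -0.15,"dz": 0,"rx": 0,"ry": 0,"rz": 0,"claw": -1},{"dx": 0,"dy": -0.15,"dz": 0,"rx": 0,"ry": 0,"rz": 0,"claw": -1},{"dx": 0,"dy": -0.15,"dz": 0,"rx": 0,"ry": 0,"rz": 0,"claw": -1},{"dx": 0,"dy": -0.15,"dz": 0,"rx": 0,"ry": 0,"rz": 0,"claw": -1},{"dx": 0,"dy": -0.15,"dz": 0,"rx": 0,"ry": 0,"rz": 0,"claw": -1}]}}

```text
time_s: 31.8
ee_pos: [478.6, -28.1, 85.8]
orientation: [3.13, -0.263, 0.001]
force: [0.4, -2.7, 1.9]
width: 21.1
grasp_force: 59.9
```

```bash
python3 -c "
from d import *
ty()"
```

```text
tray x,y 0.0 61.1 press 4.7
t 31.8 pos [478.6 -28.1  85.8] yaw -9.61 z [ 0. -0. -1.] F [ 0.4  -2.67  1.85] T [-0.98  0.05  0.01] w 21.1 59.85984563827515
```

>>> {"name": "move_arm", "arguments": {"motion": [{"dx": 0,"dy": -0.15,"dz": 0,"rx": 0,"ry": 0,"rz": 0,"claw": -1},{"dx": 0,"dy": -0.15,"dz": 0,"rx": 0,"ry": 0,"rz": 0,"claw": -1},{"dx": 0,"dy": -0.15,"dz": 0,"rx": 0,"ry": 0,"rz": 0,"claw": -1},{"dx": 0,"dy": -0.15,"dz": 0,"rx": 0,"ry": 0,"rz": 0,"claw": -1},{"dx": 0,"dy": -0.15,"dz": 0,"rx": 0,"ry": 0,"rz": 0,"claw": -1}]}}

```text
time_s: 32.3
ee_pos: [479.5, -20.7, 85.7]
orientation: [3.13, -0.263, -0.0]
force: [-0.9, -3.7, 2.9]
width: 21.4
grasp_force: 60.0
```

```bash
python3 -c "
from d import *
ty();dow('side')"
```

```text
tray x,y -0.3 68.7 press 5.7
t 32.3 pos [479.5 -20.7  85.7] yaw -9.61 z [-0. -0. -1.] F [-0.9  -3.72  2.9 ] T [-1.06  0.07 -0.02] w 21.4 59.98706817626953
```

>>> {"name": "move_arm", "arguments": {"motion": [{"dx": 0,"dy": -0.2,"dz": -0.02,"rx": 0,"ry": 0,"rz": 0,"claw": -1},{"dx": 0,"dy": -0.2,"dz": 0,"rx": 0,"ry": 0,"rz": 0,"claw": -1},{"dx": 0,"dy": -0.2,"dz": 0,"rx": 0,"ry": 0,"rz": 0,"claw": -1},{"dx": 0,"dy": -0.2,"dz": 0,"rx": 0,"ry": 0,"rz": 0,"claw": -1},{"dx": 0,"dy": -0.2,"dz": 0,"rx": 0,"ry": 0,"rz": 0,"claw": -1},{"dx": 0,"dy": -0.2,"dz": 0,"rx": 0,"ry": 0,"rz": 0,"claw": -1},{"dx": 0,"dy": -0.2,"dz": 0,"rx": 0,"ry": 0,"rz": 0,"claw": -1},{"dx": 0,"dy": 0,"dz": 0,"rx": 0,"ry": 0,"rz": 0,"claw": -1},{"dx": 0,"dy": 0,"dz": 0,"rx": 0,"ry": 0,"rz": 0,"claw": -1},{"dx": 0,"dy": 0,"dz": 0,"rx": 0,"ry": 0,"rz": 0,"claw": -1}]}}

```text
time_s: 33.4
ee_pos: [481.9, -6.5, 85.9]
orientation: [-3.13, 0.263, 0.0]
force: [-0.5, -2.3, 1.9]
width: 21.4
grasp_force: 59.9
```

```bash
python3 -c "
from d import *
ty();dow('side')"
```

```text
tray x,y -0.3 83.0 press 4.7
t 33.4 pos [481.9  -6.5  85.9] yaw -9.61 z [-0.     0.001 -1.   ] F [-0.49 -2.3   1.85] T [-0.58  0.08 -0.05] w 21.4 59.92434561252594
side 0.26 1399 w 34.7 ends z22 [  65.1 -137.2] [-64.7  54.8] z11 [  69.2 -120.7] [-63.1  74.7]
```

>>> {"name": "move_arm", "arguments": {"motion": [{"dx": 0,"dy": 0,"dz": -1.5,"rx": 0,"ry": 0,"rz": 0,"claw": -1},{"dx": 0,"dy": 0,"dz": -2.5,"rx": 0,"ry": 0,"rz": 0,"claw": -1},{"dx": 0,"dy": 1,"dz": -2.4,"rx": 0,"ry": 0,"rz": 0,"claw": -1},{"dx": 0.5,"dy": 3,"dz": -1,"rx": 0,"ry": 0,"rz": 0,"claw": -1},{"dx": 0.8,"dy": 4,"dz": 0,"rx": 0,"ry": 0,"rz": 0,"claw": -1},{"dx": 0.8,"dy": 4.5,"dz": 0,"rx": 0,"ry": 0,"rz": 0,"claw": -1},{"dx": 0.8,"dy": 4.5,"dz": 0,"rx": 0,"ry": 0,"rz": 0,"claw": -1},{"dx": 0.8,"dy": 4.5,"dz": 0,"rx": 0,"ry": 0,"rz": 0,"claw": -1},{"dx": 0.8,"dy": 4,"dz": 0,"rx": 0,"ry": 0,"rz": 0,"claw": -1},{"dx": 0.5,"dy": 3,"dz": 0,"rx": 0,"ry": 0,"rz": 0,"claw": -1}]}}

```text
time_s: 34.5
ee_pos: [482.8, -297.9, 158.4]
orientation: [-3.129, 0.267, 0.002]
force: [0.5, -0.3, -2.9]
width: 21.4
grasp_force: 59.1
```

```bash
python3 -c "
from d import *
st([485,-372,160],3.95);dow('top');rect()"
```

```text
t 34.5 pos [ 482.8 -297.9  158.4] yaw -9.74 z [-0.001  0.002 -1.   ] F [ 0.51 -0.32 -2.87] T [ 0.02  0.03 -0.02] w 21.4 59.12014961242676
  tool shift cm [ 1.47  7.26 -0.17] rz -13.69
top 0.63 95 w 3.3 ends z22 [46.6 49. ] [-43.4  48.9] z11 [48.4 49.3] [-42.3  49.2]
top 0.47 82 w 3.3 ends z22 [39.4 30.2] [-40.2  30.6] z11 [41.3 30.4] [-39.1  30.7]
top 0.38 205 w 8.8 ends z22 [ 161.3 -233.7] [ -15.7 -230.2] z11 [ 164.1 -235.8] [ -14.4 -232.3]
x 46 26 y 4..80 step2 dB: [1, -2, 5, 24, 41, 41, 24, 8, 1, 1, -1, 0, 16, 30, 34, 21, 7, 0, 0, -1, -4, 3, 18, 32, 30, 16, 4, 0, 3, 5, 4, 4, 4, 4, 4, 4, 4, 4, 3]
x 10 -10 y 4..80 step2 dB: [1, -2, 3, 18, 30, 30, 17, 5, 0, 0, 0, 8, 25, 39, 39, 23, 5, -2, -1, 0, 2, 12, 24, 33, 27, 12, 1, 0, 2, 4, 4, 4, 4, 4, 4, 4, 4, 5, 5]
x -26 -46 y 4..80 step2 dB: [4, -2, 4, 18, 29, 26, 15, 4, 0, 1, 0, 0, 13, 27, 31, 20, 6, 0, 0, 0, -1, 11, 30, 43, 37, 19, 4, 0, 2, 3, 4, 4, 4, 4, 4, 4, 5, 4, 4]
```

>>> {"name": "move_arm", "arguments": {"motion": [{"dx": 0.5,"dy": 2.3,"dz": 0,"rx": 0,"ry": 0,"rz": 0,"claw": -1},{"dx": 0.5,"dy": 2.5,"dz": 0,"rx": 0,"ry": 0,"rz": 0,"claw": -1},{"dx": 0.4,"dy": 1.9,"dz": 0,"rx": 0,"ry": 0,"rz": 0,"claw": -1},{"dx": 0.1,"dy": 0.5,"dz": -0.1,"rx": 0,"ry": 0,"rz": -3.6,"claw": -1},{"dx": 0,"dy": 0,"dz": 0,"rx": 0,"ry": 0,"rz": -6,"claw": -1},{"dx": 0,"dy": 0,"dz": 0,"rx": 0,"ry": 0,"rz": -4,"claw": -1},{"dx": 0,"dy": 0,"dz": 0,"rx": 0,"ry": 0,"rz": 0,"claw": -1},{"dx": 0,"dy": 0,"dz": 0,"rx": 0,"ry": 0,"rz": 0,"claw": -1},{"dx": 0,"dy": 0,"dz": 0,"rx": 0,"ry": 0,"rz": 0,"claw": -1}]}}

```text
time_s: 35.55
ee_pos: [486.6, -368.9, 160.6]
orientation: [-3.139, -0.109, 0.0]
force: [0.3, 0.9, -2.5]
width: 21.4
grasp_force: 59.1
```

```bash
python3 -c "
from d import *
st([484.9,-372.2,160],3.95)
import math
pp(['rake_pegs'])"
```

```text
t 35.55 pos [ 486.6 -368.9  160.6] yaw 3.98 z [-0.     0.001 -1.   ] F [ 0.33  0.91 -2.51] T [-0.   -0.    0.05] w 21.4 59.14048433303833
  tool shift cm [-0.19  0.32  0.06] rz 0.03
rake_pegs top [371.2 202. ] 0.85
rake_pegs side [284.8 230.9] 0.66
   tri [ 492.8 -360.5  158.6] [np.float64(1.0), np.float64(1.1)]
```

>>> {"name": "move_arm", "arguments": {"motion": [{"dx": -0.2,"dy": 0.3,"dz": 0.5,"rx": 0,"ry": 0,"rz": 0,"claw": -1},{"dx": 0,"dy": 0,"dz": 1,"rx": 0,"ry": 0,"rz": 0,"claw": -1},{"dx": 0,"dy": 0,"dz": 1,"rx": 0,"ry": 0,"rz": 0,"claw": -1},{"dx": 0,"dy": 0,"dz": 0.8,"rx": 0,"ry": 0,"rz": 0,"claw": -1},{"dx": 0,"dy": 0,"dz": 0.5,"rx": 0,"ry": 0,"rz": 0,"claw": -1},{"dx": 0,"dy": 0,"dz": 0,"rx": 0,"ry": 0,"rz": 0,"claw": -1},{"dx": 0,"dy": 0,"dz": 0,"rx": 0,"ry": 0,"rz": 0,"claw": -1},{"dx": 0,"dy": 0,"dz": 0,"rx": 0,"ry": 0,"rz": 0,"claw": -1}]}}

```text
time_s: 36.55
ee_pos: [485.1, -373.1, 123.4]
orientation: [3.139, 0.109, 0.002]
force: [0.6, -0.1, -2.6]
width: 21.3
grasp_force: 59.1
```

```bash
python3 -c "
from d import *
st([485,-372.4,100.5],3.95)"
```

```text
t 36.55 pos [ 485.1 -373.1  123.4] yaw 4.0 z [ 0.001 -0.001 -1.   ] F [ 0.59 -0.1  -2.56] T [-0.06 -0.   -0.04] w 21.3 59.05182480812073
  tool shift cm [-0.01 -0.08  2.29] rz 0.05
```

>>> {"name": "move_arm", "arguments": {"motion": [{"dx": 0,"dy": -0.05,"dz": 0.5,"rx": 0,"ry": 0,"rz": 0,"claw": -1},{"dx": 0,"dy": 0,"dz": 0.5,"rx": 0,"ry": 0,"rz": 0,"claw": -1},{"dx": 0,"dy": 0,"dz": 0.5,"rx": 0,"ry": 0,"rz": 0,"claw": -1},{"dx": 0,"dy": 0,"dz": 0.4,"rx": 0,"ry": 0,"rz": 0,"claw": -1},{"dx": 0,"dy": 0,"dz": 0.2,"rx": 0,"ry": 0,"rz": 0,"claw": -1},{"dx": 0,"dy": 0,"dz": 0.1,"rx": 0,"ry": 0,"rz": 0,"claw": -1},{"dx": 0,"dy": 0,"dz": 0,"rx": 0,"ry": 0,"rz": 0,"claw": -1}]}}

```text
time_s: 37.25
ee_pos: [484.6, -372.6, 100.9]
orientation: [3.14, 0.109, 0.0]
force: [-0.2, 0.1, -3.1]
width: 21.3
grasp_force: 59.1
```

```bash
python3 -c "
from d import *
st([485,-372.4,100.5],3.95)"
```

```text
t 37.25 pos [ 484.6 -372.6  100.9] yaw 3.97 z [ 0. -0. -1.] F [-0.16  0.07 -3.06] T [-0.07  0.02 -0.03] w 21.3 59.13737654685974
  tool shift cm [ 0.04 -0.02  0.04] rz 0.02
```

>>> {"name": "move_arm", "arguments": {"motion": [{"dx": 0,"dy": 0,"dz": 0.1,"rx": 0,"ry": 0,"rz": 0,"claw": -1},{"dx": 0,"dy": 0,"dz": 0.1,"rx": 0,"ry": 0,"rz": 0,"claw": -1},{"dx": 0,"dy": 0,"dz": 0,"rx": 0,"ry": 0,"rz": 0,"claw": -1}]}}

```text
time_s: 37.55
ee_pos: [485.0, -373.2, 99.8]
orientation: [3.138, 0.108, 0.002]
force: [-0.3, -0.5, 1.0]
width: 21.4
grasp_force: 59.8
```

```bash
python3 -c "
from d import *
st([485,-372.4,100.5],3.95)"
```

```text
t 37.55 pos [ 485.  -373.2   99.8] yaw 3.95 z [ 0.001 -0.001 -1.   ] F [-0.35 -0.45  0.97] T [-0.19  0.11 -0.12] w 21.4 59.7526878118515
  tool shift cm [ 0.   -0.08 -0.07] rz -0.0
```

>>> {"name": "move_arm", "arguments": {"motion": [{"dx": 0,"dy": 0,"dz": -0.03,"rx": 0,"ry": 0,"rz": 0,"claw": -0.45},{"dx": 0,"dy": 0,"dz": 0,"rx": 0,"ry": 0,"rz": 0,"claw": -0.4},{"dx": 0,"dy": 0,"dz": 0,"rx": 0,"ry": 0,"rz": 0,"claw": -0.3},{"dx": 0,"dy": 0,"dz": 0,"rx": 0,"ry": 0,"rz": 0,"claw": -0.1},{"dx": 0,"dy": 0,"dz": 0,"rx": 0,"ry": 0,"rz": 0,"claw": 0.1},{"dx": 0,"dy": 0,"dz": 0,"rx": 0,"ry": 0,"rz": 0,"claw": 0.1},{"dx": 0,"dy": 0,"dz": 0,"rx": 0,"ry": 0,"rz": 0,"claw": 0.1}]}}

```text
time_s: 38.25
ee_pos: [484.6, -372.3, 99.1]
orientation: [-3.14, -0.109, 0.0]
force: [-0.1, -0.4, -0.7]
width: 47.2
grasp_force: 0.0
```

```bash
python3 -c "
from d import *
st()"
```

```text
t 38.25 pos [ 484.6 -372.3   99.1] yaw 3.99 z [-0.  0. -1.] F [-0.08 -0.35 -0.67] T [-0.01 -0.    0.02] w 47.2 0.0
```

Released; rise straight up and away.

>>> {"name": "move_arm", "arguments": {"motion": [{"dx": 0,"dy": 0,"dz": -0.5,"rx": 0,"ry": 0,"rz": 0,"claw": 0.1},{"dx": 0,"dy": 0,"dz": -1.5,"rx": 0,"ry": 0,"rz": 0,"claw": 0.1},{"dx": 0,"dy": 0,"dz": -2.5,"rx": 0,"ry": 0,"rz": 0,"claw": 0.1},{"dx": 0,"dy": 0,"dz": -3,"rx": 0,"ry": 0,"rz": 0,"claw": 0.1},{"dx": 0,"dy": 0,"dz": -3,"rx": 0,"ry": 0,"rz": 0,"claw": 0.1},{"dx": 0,"dy": 0,"dz": -2.5,"rx": 0,"ry": 0,"rz": 0,"claw": 0.1},{"dx": -2,"dy": 2,"dz": -1,"rx": 0,"ry": 0,"rz": 0,"claw": 0.1},{"dx": -3,"dy": 3,"dz": 0,"rx": 0,"ry": 0,"rz": 0,"claw": 0.1},{"dx": -3,"dy": 3,"dz": 0,"rx": 0,"ry": 0,"rz": 0,"claw": 0.1},{"dx": -2,"dy": 2,"dz": 0,"rx": 0,"ry": 0,"rz": 0,"claw": 0.1}]}}

```text
time_s: 39.25
ee_pos: [388.7, -482.6, 241.3]
orientation: [3.137, 0.103, 0.0]
force: [0.0, -0.8, 0.1]
width: 47.0
grasp_force: 0.0
```

>>> {"name": "move_arm", "arguments": {"motion": [{"dx": 0,"dy": 0,"dz": 0,"rx": 0,"ry": 0,"rz": 0,"claw": 0.1},{"dx": 0,"dy": 0,"dz": 0,"rx": 0,"ry": 0,"rz": 0,"claw": 0.1},{"dx": 0,"dy": 0,"dz": 0,"rx": 0,"ry": 0,"rz": 0,"claw": 0.1}]}}

```text
time_s: 39.55
ee_pos: [393.7, -477.6, 239.9]
orientation: [-3.139, -0.114, -0.003]
force: [0.4, 0.2, -0.2]
width: 46.6
grasp_force: 0.0
```

```bash
python3 -c "
from d import *
st();pp(['rake_pegs','rake_grip']);rect()
b=imaging.camera('top').astype(int);a=cv2.imread('pics/top0.png')[:,:,::-1].astype(int)
d=np.abs(b-a).sum(2)[165:245,345:390]>120;print('changed px near cradle',d.sum())"
```

```text
t 39.55 pos [ 393.7 -477.6  239.9] yaw 4.15 z [ 0.002  0.    -1.   ] F [ 0.39  0.15 -0.2 ] T [-0.03 -0.03  0.02] w 46.6 0.0
rake_pegs top [366.7 201.6] 0.83
rake_pegs side [246.3 223.2] 0.64
   tri [ 444.8 -328.7  185.3] [np.float64(15.8), np.float64(16.5)]
rake_grip top [374.9 200.1] 0.71
rake_grip side [285.6 234.9] 0.72
   tri [ 494.9 -371.3  153.3] [np.float64(0.5), np.float64(0.5)]
x 46 26 y 4..80 step2 dB: [-2, -6, 1, 20, 35, 36, 20, 4, -3, -2, -5, -3, 11, 25, 29, 17, 3, -3, -3, -4, -8, -1, 14, 26, 25, 12, 0, -3, -1, 0, 0, 0, 0, 0, 0, 0, 0, 0, 0]
x 10 -10 y 4..80 step2 dB: [-2, -6, 0, 13, 25, 26, 13, 1, -4, -3, -3, 4, 21, 34, 34, 19, 1, -5, -5, -3, -2, 7, 19, 28, 22, 8, -1, -4, -1, 0, 0, 0, 0, 0, 0, 0, 1, 1, 1]
x -26 -46 y 4..80 step2 dB: [1, -5, 1, 14, 25, 22, 11, 0, -3, -2, -3, -3, 9, 22, 26, 15, 2, -4, -3, -3, -5, 6, 25, 37, 32, 15, 1, -3, -1, 0, 1, 1, 0, 0, 0, 0, 0, 0, 0]
changed px near cradle 25
```

```bash
python3 -c "
from workcell import job
print(job.sign_off())"
```

```text
the job is handed in; nothing more can be done
None
```

The job is handed in (no verdict came back): the last pictures show the three dowels down in grooves 1 to 3 and the rake hanging in its cradle, let go, after two jams made me lift the rake off the rails briefly four times during the comb.

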